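# Mark the sample blocks in the toggle-clamp jig and put them away

## Task

Stamp each walnut sample block on the bench in the marking jig, shortest block first: lay it flat and centred in the nest, swing the toggle clamp's handle right over until it locks the stamp down on the block, then let go and lift the hand well clear of the knob for a second, the clamp holding by itself. Then swing the handle right back, take the block out and lay it flat in its own tray slot, the one made to its length, before taking up the next longer one. Finish with every block in its own slot and the clamp handle right back, and leave the other things on the bench where they are.

Things in the scene. Friction and masses are not known exactly. Their poses are not given: they have to be found in the camera images.
- short: short walnut sample block, a plain bar 70 mm long, 40 mm wide and 40 mm high; may be absent. Origin at its CENTRE, x along its length; any of its four long faces may be up. It starts flat on the bench
- middle: middle walnut sample block, a plain bar 95 mm long, 40 mm wide and 40 mm high; may be absent. Origin at its CENTRE, x along its length; any of its four long faces may be up. It starts flat on the bench
- long: long walnut sample block, a plain bar 120 mm long, 40 mm wide and 40 mm high; may be absent. Origin at its CENTRE, x along its length; any of its four long faces may be up. It starts flat on the bench
- slot_short (a point): centre of the floor of the short block's own slot: a shallow wooden tray, outside 160 x 68 mm, its floor 6 mm above the bench, slot 82 mm long (along x) and 52 mm wide, walls 12 mm above the floor. A block lying in it has its centre 20 mm above this point. Either way round will do. Trays are fixed
- slot_middle (a point): centre of the floor of the middle block's own slot: a shallow wooden tray, outside 160 x 68 mm, its floor 6 mm above the bench, slot 107 mm long (along x) and 52 mm wide, walls 12 mm above the floor. A block lying in it has its centre 20 mm above this point. Either way round will do. Trays are fixed
- slot_long (a point): centre of the floor of the long block's own slot: a shallow wooden tray, outside 160 x 68 mm, its floor 6 mm above the bench, slot 132 mm long (along x) and 52 mm wide, walls 12 mm above the floor. A block lying in it has its centre 20 mm above this point. Either way round will do. Trays are fixed
- nest (a point): centre of the nest floor of the jig, straight below the stamp of the closed clamp. x runs level along the nest TOWARDS the toggle clamp, y level across it (the hinge axis), z up. A block lies with its length along x, either way round; its centre is then 20 mm above this point
- jig: the marking jig, fixed: plywood base 300 x 100 x 12 mm with the nest and the toggle clamp; origin on the bench under the nest's centre, axes as the nest's. The nest floor is 12 mm up, between two steel rails 90 mm long (-45 to +45 mm in x), 10 mm high, 12 mm thick, 48 mm apart inside, open at both ends
- pivot (a point): pivot of the clamp's lever (handle and bar in one), 125 mm from the nest centre along the nest's x and 73 mm above the nest floor; hinge axis along the nest's y
- knob (a point): centre of the black barrel knob, 32 mm across and 36 mm long (along the nest's y), flat ends, at the end of the clamp's thin handle, 120 mm from the pivot. At handle angle h it lies from the pivot at 0.12*sin(1.3-h) m along the nest's x and 0.12*cos(1.3-h) m up. Its own axes turn with the handle
- lever (a joint): clamp angle h, rad: 0 = right back at its stop (handle leaning 1.3 rad away from the nest, steel bar raised 1.75 rad, nest free); about 1.75 = bar level, stamp on a block, handle leaning 0.45 rad over the nest (stop 1.85, nest empty). An over-centre spring drives it to either end from 0.875, so half-swung it snaps; 6 to 9 N at the knob starts it
- stamp: the rubber-faced round stamp, 30 mm across, on the clamp's bar 125 mm from the pivot and 33 mm below its middle line, backed by a spring (up to 6 mm of travel); the spring presses it on the block with about 5 N when the clamp is shut. Origin at the centre of its face
- tin: bystander: closed tin, 90 mm across, 120 mm high, origin under its base
- jar: bystander: small amber jar, 56 mm across, 60 mm high, origin under its base
- beaker: bystander: clear mixing beaker, 90 mm across, 100 mm high, origin under its base
- pot: bystander: white mixing pot, 100 mm across, 120 mm high, origin under its base
- brush: bystander: paint brush lying on the bench, x along it, origin under its middle
- offcut: bystander: stepped softwood offcut, 100 x 32 x 32 mm, origin under its middle, x along it
Not all that is in view belongs to the job. Leave any black or pink look-alike of the short alone. What is shaped like the long but green or purple is not meant.

How it is judged:
By the outcome, as a careful person would: the job done as asked, in the order asked, and still so for the second after the job is handed in, with the robot touching nothing.
Of short, middle, long only 2 to 3 are there at a start; the rules pass over those that are not, and their reading is None.
At some moment in a run one of short, middle, long may be knocked a few centimetres aside while the robot is not near it.
Once in a run the grip may slacken for a moment while it holds something.
It also fails if it takes over 210 s, if anything falls off the work surface, if the arm or the gripper's body presses on something with over 40 N, if the wrist force passes 120 N, or if a joint passes its speed limit or range.

## Robot

A 7-joint arm with a two-finger parallel gripper is mounted at the origin on the work surface. World frame = base frame: x ahead of the robot, y to its left, z up, the work surface at z = 0. Lengths are in mm, angles in degrees, forces in N, time in s.
With the tool pointing down it reaches from about 400 to 850 mm from the base axis. Payload 4.4 kg.
Tool frame: the origin (TCP) lies at the very end of the fingers, on their centre line; the grasp point (between the pads) lies 19 mm behind it; x points along the fingers, z is the direction in which the jaws open and shut, and the axes are right-handed (so a half turn about x gives the same grasp; the last joint's range is limited). The gripper opens to 94 mm and grips with 3 to 60 N. Pads are 16 mm wide; open, the fingers measure 119 mm over their backs; the gripper's body (75 mm by 177 mm) begins 78 mm behind the grasp point.
Start: joints at [64.698, 36.005, 2.206, 86.941, -1.547, 57.084, -1.146], TCP at [238.59, -604.643, 205.478] pointing down, gripper open.
Joint ranges: [-175.42, 175.42], [-21.48, 121.26], [-71.46, 75.88], [10.55, 141.38], [-63.04, 243.04], [13.31, 113.54], [-168.57, 168.57]. Speed limits (degrees/s): [147.25, 147.25, 180, 180, 180, 180, 180].

## Interface

Orientations are given as [roll, pitch, yaw] about the fixed x, y, z axes, in that order (R = Rz(yaw) Ry(pitch) Rx(roll)).
In Python, from rig import arm gives the robot as it stands. The module is installed in compiled form; this text tells all that it offers.
- The arm moves only by the tool arm_command, never from a script. Its argument "moves" is a list of rows, each a list of 4 numbers: the shift along the tool's x, y, z in cm, then the turn about the tool's x in degrees. In form: [[dx, dy, dz, roll], ...]. A call has 1 to 10 rows; each row shifts and turns the commanded pose from where the row before left it, along the tool's axes as they then stand; what a row does not reach is not made up. A row lasts 1/8 s, in which the tool goes at most 62.5 mm and 10.7 degrees, less where a joint would pass 70% of its speed; a pose out of reach is approached as far as the arm can. A call is refused whole if a number of a shift passes 6.25 or a number of a turn 10.7, either way. A call with a gripper value outside its range is refused whole. "hand" is the finger opening in cm, from 0 to 9.4, set as the call begins (left out, the last holds). The fingers move at their own pace and stop on an object; "grip_force" is the grip in N (left out, the last holds). Time passes only in rows, so rows that do not move let the fingers close. It gives the time, the measured TCP pose, the force and the opening at its end, in the units of the state.
- arm.read_state(): the state, without advancing time (a new reading comes with each control period).
- arm.get_image(name): name is "side" or "top"; returns the picture (400x640x3 uint8, red, green, blue); there is no depth.
- arm.camera_info(name): a dict with "fovy" (degrees; the focal length in pixels is half the picture's height over the tangent of half this angle, whatever the lens; pixels are square), "cx", "cy" (the principal point, pixels), "k1" (the pictures are not rectified: a ray, as slopes to the right and down, at radius r is drawn at 1 + k1 r^2 times it, then the intrinsics apply), "R" (3x3) and "t" (3): a world point X has camera coordinates R X + t. Camera axes: x right, y down, z forward; pixel columns grow to the right and rows downward; lengths in mm; the calibration is good to about 2 mm. A picture is of the moment at which its call begins. camera_info takes no time and is no camera call.
- arm.finish_job(): hands the job in, once; it reports no verdict.
The state is a dict: "time": time; "q": joint angles; "joint_velocities": joint speeds; "joint_torque": joint torques, N m; "eef_pos": TCP position; "orientation": TCP orientation; "contact_force": force on the tool from outside, world axes, zero at the start; "torque": the same for the moment, N m; "width": finger opening in mm.
Only numpy, scipy, OpenCV 4.12 (cv2) and the standard library are available. Lean on these libraries where they do the work, as an engineer would, in place of code of your own. Each camera call takes 0.05 s, during which the arm holds its last target.

## Working session

There is one attempt and no reset: what is moved stays moved. The work goes in short steps, Python scripts to look and compute and a tool call to move; the robot and the scene stay as the last step left them, time stands still between calls to the robot, and variables do not carry over. Pictures are saved under pics/ and viewed, and the job is handed in when it is done.

Besides the shell and the picture viewer there is one more tool, called after "Request:" by a JSON object that holds its "api" and its "payload". arm_command: Moves the arm, as the interface text tells. Its arguments: {"type":"object","properties":{"moves":{"type":"array","items":{"type":"array","items":{"type":"number"}}},"hand":{"type":"number"},"grip_force":{"type":"number"}},"required":["moves"]}

```bash
mkdir -p pics
python3 - <<'E'
from rig import arm
import cv2
s=arm.read_state(); print(s)
for n in("side","top"):
    cv2.imwrite(f"pics/{n}0.png",arm.get_image(n)[:,:,::-1]); print(n,arm.camera_info(n))
E
```

```text
{'time': 0.0, 'q': array([64.69960393, 36.05738511,  2.20229449, 86.99434276, -1.54617673,
       57.08521237, -1.14748886]), 'joint_velocities': array([ 0.03122941,  0.01269819,  0.01272089,  0.00055078,  0.05617391,
        0.14872939, -0.05257402]), 'joint_torque': array([ 2.72584539e-04, -5.49730325e+01,  1.14372052e+00, -1.86636078e+01,
       -5.21821424e-02,  2.36407074e-02,  1.70110629e-04]), 'eef_pos': array([ 238.32804732, -604.0180397 ,  204.58062516]), 'orientation': array([-179.01839012,   89.8927318 ,  112.51106632]), 'contact_force': array([ 0.89397903,  0.52598869, -0.13259536]), 'torque': array([0.033858  , 0.00156252, 0.01711028]), 'width': 94.2090728528864}
side {'fovy': 53.67381943507667, 'cx': 321.0442228474183, 'cy': 199.43587510240295, 'k1': -0.09523827454399492, 'R': array([[-0.912358  , -0.40922216, -0.01183642],
       [-0.26768387,  0.61817597, -0.73905603],
       [ 0.3097551 , -0.67111527, -0.67353996]]), 't': array([ 528.31911123,  193.07769738, 1064.21660219])}
top {'fovy': 55.857812540333775, 'cx': 316.18387818728417, 'cy': 200.62334576575162, 'k1': -0.04319631085118773, 'R': array([[ 0.01049224, -0.99994355, -0.00167372],
       [-0.97805657, -0.00991426, -0.20810349],
       [ 0.20807515,  0.00382047, -0.97810538]]), 't': array([  74.21876485,  566.39260535, 1234.04614021])}
```

View pics/side0.png

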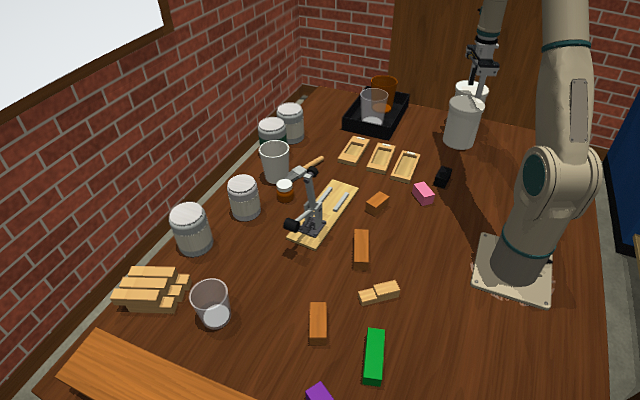

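View pics/top0.png

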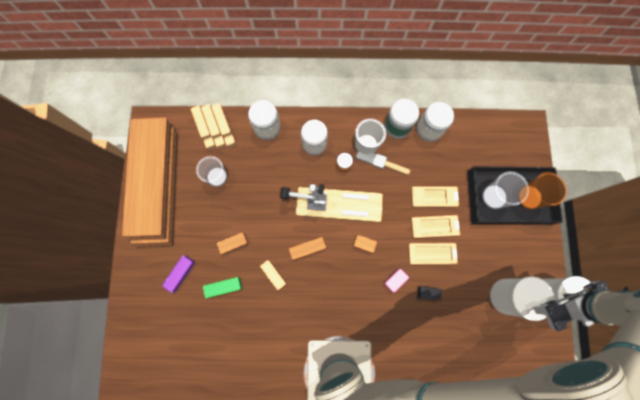

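The top view shows three walnut bars at about (231,243), (307,248) and (366,243). The look-alikes are pink (397,280), black (429,293), green (222,288) and purple (178,273). The jig is at (340,204) with its knob at (285,194), and the trays are at (435,196), (436,226) and (433,253). Next I'll enlarge these.

```bash
cat > h.py <<'E'
import numpy as np, cv2
from rig import arm
def K(n):
    c=arm.camera_info(n); f=200/np.tan(np.radians(c['fovy']/2)); return c,f
def proj(n,X):
    c,f=K(n); X=np.atleast_2d(X); p=X@c['R'].T+c['t']; s=p[:,:2]/p[:,2:]; r2=(s**2).sum(1,keepdims=True)
    return s*(1+c['k1']*r2)*f+[c['cx'],c['cy']]
def ray(n,uv):
    c,f=K(n); d=(np.atleast_2d(uv).astype(float)-[c['cx'],c['cy']])/f; s=d.copy()
    for _ in range(20): s=d/(1+c['k1']*(s**2).sum(1,keepdims=True))
    v=np.c_[s,np.ones(len(s))]@c['R']; o=-c['R'].T@c['t']; return o,v
def atz(n,uv,z):
    o,v=ray(n,uv); return o+v*((z-o[2])/v[:,2:])
def tri(ut,us):
    o1,v1=ray('top',ut);o2,v2=ray('side',us);out=[]
    for a,b in zip(v1,v2):
        a=a/np.linalg.norm(a); b=b/np.linalg.norm(b)
        k=np.linalg.lstsq(np.c_[a,-b],o2-o1,rcond=None)[0]
        p,q=o1+a*k[0],o2+b*k[1]; out.append([*((p+q)/2),np.linalg.norm(p-q)])
    return np.array(out)
def shot(n,name,crop=None,k=1):
    im=arm.get_image(n)[:,:,::-1]; cv2.imwrite('raw_'+n+'.png',im); save(im,name,crop,k); return im
def save(im,name,crop=None,k=1):
    # crop x0,y0,x1,y1, grid ticks each 10 px
    if crop is None: crop=(0,0,640,400)
    x0,y0,x1,y1=crop; c=cv2.resize(np.ascontiguousarray(im[y0:y1,x0:x1]),None,fx=k,fy=k,interpolation=cv2.INTER_CUBIC)
    if k>2:
        for x in range((x0//10+1)*10,x1,10):
            cv2.line(c,(int((x-x0+.5)*k),0),(int((x-x0+.5)*k),6),(255,255,255),1); cv2.putText(c,str(x),(int((x-x0)*k)-8,16),0,.35,(255,255,255),1)
        for y in range((y0//10+1)*10,y1,10):
            cv2.line(c,(0,int((y-y0+.5)*k)),(6,int((y-y0+.5)*k)),(255,255,255),1); cv2.putText(c,str(y),(8,int((y-y0+.5)*k)+4),0,.35,(255,255,255),1)
    cv2.imwrite('pics/'+name+'.png',c)
E
python3 - <<'E'
from h import *
t=cv2.imread('pics/top0.png'); s=cv2.imread('pics/side0.png')
save(t,'c_t1',(210,170,400,300),4); save(t,'c_t2',(400,170,480,280),5)
save(s,'c_s1',(275,130,435,250),5); save(s,'c_s2',(290,220,410,350),4)
E
```

```text
(no output)
```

View pics/c_t1.png

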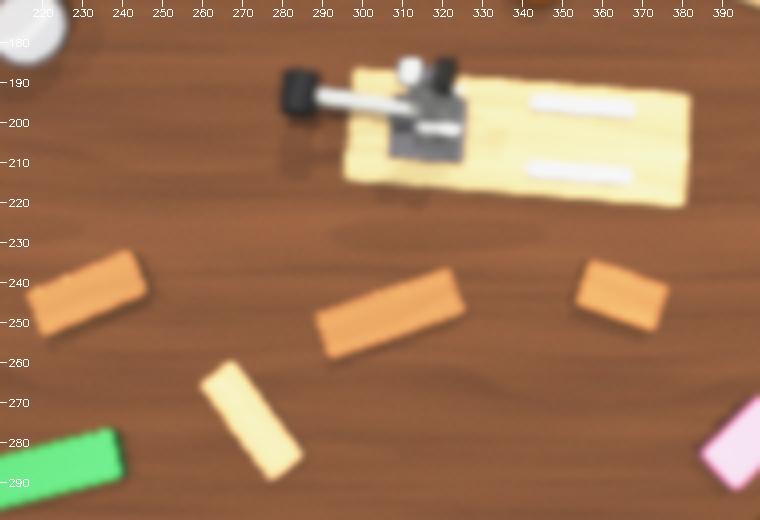

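View pics/c_t2.png

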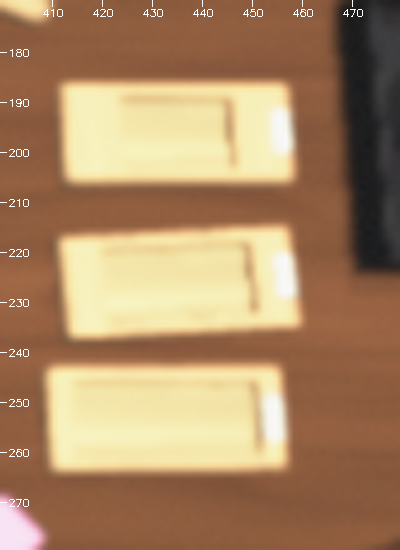

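View pics/c_s1.png

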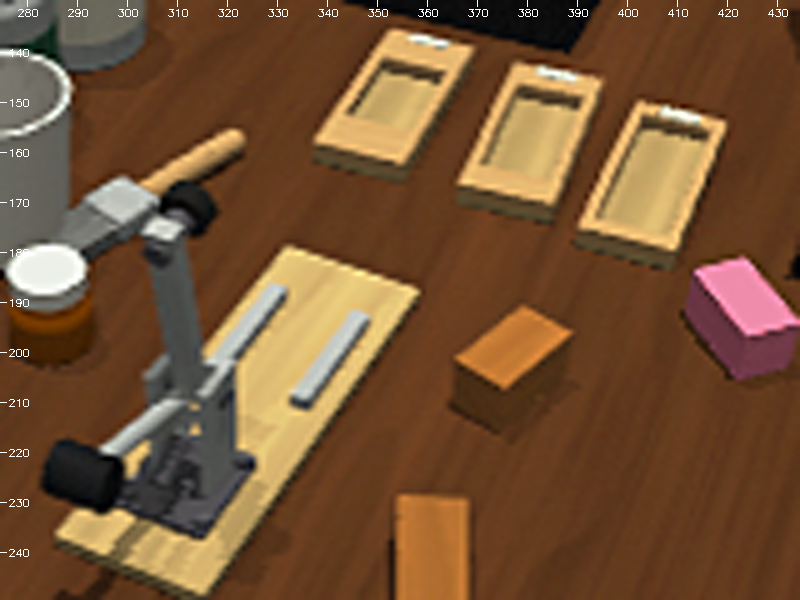

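View pics/c_s2.png

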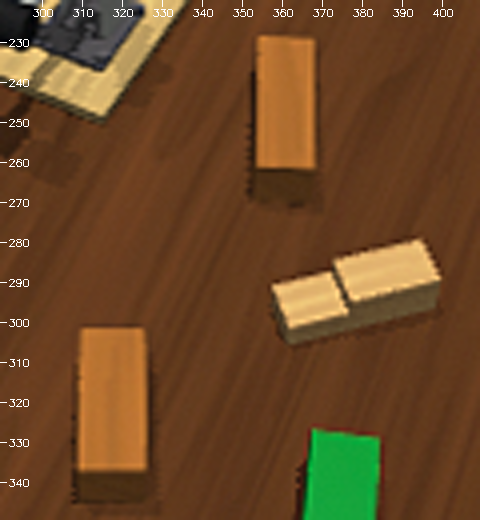

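Run:
```python
from h import *
B={'short':([(357,235),(375.5,241),(372.5,252),(353.5,245.5)],40),
'A(307)':([(288,247),(321.5,236),(325.5,247),(292,258.5)],40),
'B(231)':([(216,242),(241.5,231.5),(246.5,243),(220.5,253)],40),
'jigbase':([(298.5,186.5),(382,193),(380.5,221),(295.5,214.5)],12),
'tray_s':([(411.5,186),(457.5,186),(459,206),(412.5,206)],18),
'tray_m':([(411,217),(457.5,214.5),(460,234.5),(413,237)],18),
'tray_l':([(408.5,243),(455.5,242.5),(457.5,263),(410,263.5)],18)}
for k,(c,z) in B.items():
    P=atz('top',c,z)[:,:2]; e=np.roll(P,-1,0)-P
    L=np.linalg.norm(e,axis=1); d=e[0]-e[2] if L[0]>L[1] else e[1]-e[3]
    print(k,P.mean(0).round(1),'edges',L.round(1),'yaw',np.degrees(np.arctan2(d[1],d[0])).round(1),proj('side',[*P.mean(0),z]).round(1))
# tri of centres via diag
sc={'short':[(379.5,191.5),(389.5,197),(376,207),(366,201.5)], 'A(307)':[(354,228.5),(368.5,228.5),(368.5,262),(354,261)],'B(231)':[(309,301),(325.5,301),(326.5,337),(308.5,337)],
 'jigbase':[(332,179),(358.6,188),(316,249.5),(286,238)],
 'tray_s':[(352.5,136),(370,139),(357,163),(338,160)],'tray_m':[(379,142.5),(396,146),(386,171.5),(366.5,169)],'tray_l':[(402.5,150),(420.5,154.5),(409.5,181),(390.5,177)]}
for k in sc:
    print(k,tri([np.mean(B[k][0],0)],[np.mean(sc[k],0)]).round(1))
# jig pieces: knob top(285,192.5) side(291.5,224)
print('knob',tri([(285,192.5)],[(291.5,224.5)]))
```

```text
short [422.7 -86.3] edges [66.  39.  67.7 38. ] yaw -108.0 [[378.1 198.5]]
A(307) [408.1 110.3] edges [119.9  39.8 119.7  41.2] yaw -70.8 [[361.  243.8]]
B(231) [421.3 368.8] edges [93.4 43.6 93.8 41.2] yaw -67.3 [[317.9 318.1]]
jigbase [565.6  -1.2] edges [299.9 101.6 300.5 102.4] yaw -93.9 [[325.1 209.7]]
tray_s [ 595.8 -343.8] edges [166.3  73.2 166.2  73. ] yaw -89.4 [[354.7 147.8]]
tray_m [ 488.8 -338.9] edges [166.1  71.  166.1  70.6] yaw -86.5 [[381.8 155.2]]
tray_l [ 393.7 -325.1] edges [164.7  70.7 164.7  70.4] yaw -89.0 [[406.3 163.7]]
short [[423.4 -86.7  36.    0.7]]
A(307) [[407.7 110.5  35.4   1.4]]
B(231) [[421.8 369.7  36.8   0.7]]
jigbase [[571.1  -2.2  -8.6   3.4]]
tray_s [[ 5.979e+02 -3.469e+02  7.600e+00  2.000e-01]]
tray_m [[ 489.5 -342.3    6.6    1.6]]
tray_l [[ 394.8 -328.3    6.7    0.8]]
knob [[580.69892396 183.07213459 114.2453262    0.75276612]]
```

```bash
cat >> h.py <<'E'
def box(cx,cy,yaw,xr,yr,zr):
    a=np.radians(yaw); R=np.array([[np.cos(a),-np.sin(a)],[np.sin(a),np.cos(a)]])
    return [np.array([*(R@[x,y]+[cx,cy]),z]) for z in zr for x,y in [(xr[0],yr[0]),(xr[1],yr[0]),(xr[1],yr[1]),(xr[0],yr[1])]]
def drawbox(im,n,P,crop,k,col,both=True):
    p=((proj(n,np.array(P))-[crop[0],crop[1]]+.5)*k).astype(int)
    E=[(0,1),(1,2),(2,3),(3,0)]
    if both and len(P)==8: E=E+[(a+4,b+4) for a,b in E]+[(i,i+4) for i in range(4)]
    for a,b in E: cv2.line(im,tuple(map(int,p[a])),tuple(map(int,p[b])),col,1,cv2.LINE_AA)
def overlay(src,n,name,boxes,crop,k):
    im=cv2.imread(src); x0,y0,x1,y1=crop
    c=cv2.resize(np.ascontiguousarray(im[y0:y1,x0:x1]),None,fx=k,fy=k,interpolation=cv2.INTER_CUBIC)
    for P,col in boxes: drawbox(c,n,P,crop,k,col)
    cv2.imwrite('pics/'+name+'.png',c)
E
cat > sc.py <<'E'
from h import *
def scene(nest,nyaw,S={},T={}):
    bx=[]; x,y=nest
    bx.append((box(x,y,nyaw,(-45,45),(24,36),(12,22)),(255,0,0)))
    bx.append((box(x,y,nyaw,(-45,45),(-36,-24),(12,22)),(255,0,0)))
    bx.append((box(x,y,nyaw,(224.6,256.6),(-18,18),(101,133)),(0,0,255)))
    for L,(a,b,c) in S.items(): bx.append((box(a,b,c,(-L/2,L/2),(-20,20),(0,40)),(0,255,0)))
    for L,(a,b,c) in T.items():
        bx.append((box(a,b,c,(-80,80),(-34,34),(0,18)),(255,255,0))); bx.append((box(a,b,c,(-L/2,L/2),(-26,26),(18,)),(255,0,255)))
    return bx
E
python3 - <<'E'
from sc import *
r=[(341.5,194.5),(367.5,197),(341,212),(367,214.5)]
P=atz('top',r,22);print(P.round(1))
n=P.mean(0)[:2]; d=(P[0]-P[1]+P[2]-P[3])[:2]; yaw=np.degrees(np.arctan2(d[1],d[0])); print(n,yaw)
yaw=86.1
bx=scene(n,yaw,{70:(422.7,-86.3,-108),120:(408.1,110.3,-70.8),95:(421.3,368.8,-67.3)},{82:(595.8,-343.8,-89.4),107:(488.8,-338.9,-86.5),132:(393.7,-325.1,-89)})
overlay('pics/top0.png','top','o1',bx,(210,170,400,300),4)
overlay('pics/top0.png','top','o2',bx,(400,170,480,280),5)
overlay('pics/side0.png','side','o3',bx,(275,130,435,250),5)
E
```

```text
[[ 596.7   -9.3   22. ]
 [ 588.6 -101.3   22. ]
 [ 533.7   -7.3   22. ]
 [ 525.7  -98.5   22. ]]
[561.15363149 -54.08802631] 84.96657346027055
```

View pics/o1.png

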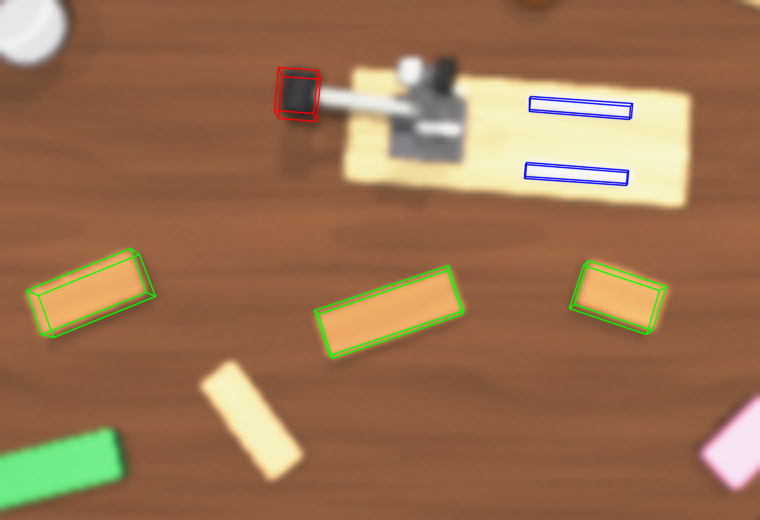

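View pics/o2.png

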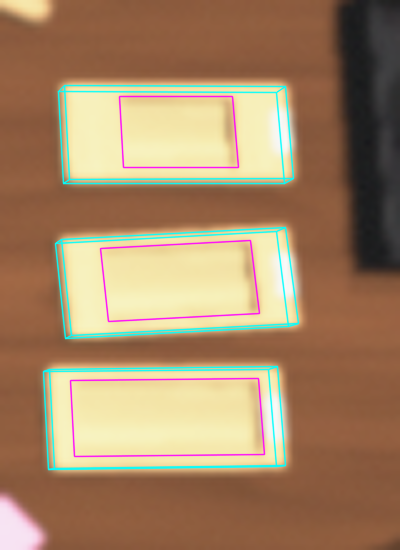

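View pics/o3.png

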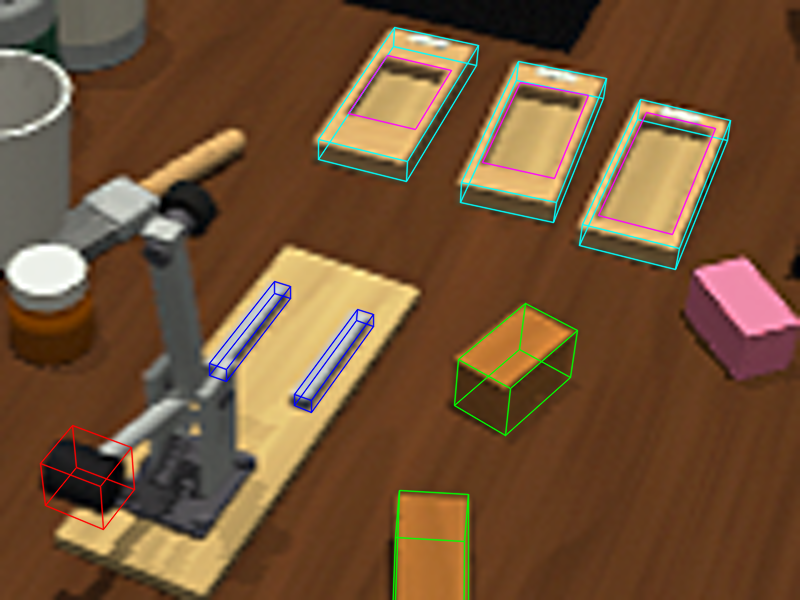

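```bash
cat >> h.py <<'E'
from scipy.spatial.transform import Rotation as Ro
def jaw():
    s=arm.read_state(); M=Ro.from_euler('xyz',s['orientation'],degrees=True).as_matrix(); return s,M
def plan(x,y,z,line):
    """line: wanted jaw direction (world deg, mod 180). prints tool-frame shift total before/after turning"""
    s,M=jaw(); jz=np.degrees(np.arctan2(M[1,2],M[0,2]))
    d=(line-jz+90)%180-90   # world yaw turn ; tool x is down so tool roll = -d
    e=np.array([x,y,z])-s['eef_pos']
    print('t',round(s['time'],2),'tcp',s['eef_pos'].round(1),'jawdir',round(jz,1),'toolx',M[:,0].round(3),'roll',round(-d,1))
    print(' shift tool axes now (cm):',(M.T@e/10).round(2))
    M2=Ro.from_euler('z',d,degrees=True).as_matrix()@M
    print(' shift in axes after roll:',(M2.T@e/10).round(2),'F',s['contact_force'].round(1),'w',round(s['width'],1))
E
python3 - <<'E'
from h import *
s,M=jaw(); print(M.round(3))
plan(422.5,-86,120,-108+90)
E
```

```text
[[-0.001  0.93   0.367]
 [ 0.002  0.367 -0.93 ]
 [-1.    -0.    -0.002]]
t 0.1 tcp [ 238.4 -604.1  204.7] jawdir -68.5 toolx [-0.001  0.002 -1.   ] roll -50.5
 shift tool axes now (cm): [  8.54  36.14 -41.42]
 shift in axes after roll: [ 8.46 54.96  1.52] F [-0.1  0.8  0.3] w 94.2
```

Request:
{"api": "arm_command", "payload": {"moves": [[0,0,0,-10.1],[0,0,0,-10.1],[0,0,0,-10.1],[0,0,0,-10.1],[0,0,0,-10.1],[0,6,0,0],[0,6,0,0],[0,6,0,0],[0,6,0,0],[0,6,0,0]], "hand": 7, "grip_force": 30}}

```text
time: 1.35
eef_pos: [331.4, -317.3, 205.4]
orientation: [61.5, 90.0, 43.5]
contact_force: [1.6, -0.7, -0.4]
width: 70.0
```

Run:
```python
from h import *
plan(422.5,-86,120,-18)
```

```text
t 1.35 tcp [ 331.4 -317.3  205.4] jawdir -18.0 toolx [ 0.  0. -1.] roll 0.0
 shift tool axes now (cm): [ 8.54 24.81  1.52]
 shift in axes after roll: [ 8.54 24.81  1.51] F [ 1.6 -0.7 -0.4] w 70.0
```

Everything tracks exactly. I'll go over the short block, pause there, and look.

Request:
{"api": "arm_command", "payload": {"moves": [[1.7,5,0.3,0],[1.7,5,0.3,0],[1.7,5,0.3,0],[1.7,5,0.3,0],[1.7,4.8,0.3,0],[0,0,0,0]]}}

```text
time: 2.1
eef_pos: [422.5, -83.8, 119.5]
orientation: [139.6, 89.9, 122.1]
contact_force: [-0.3, -0.4, -0.6]
width: 69.7
```

Run:
```python
from h import *
plan(422.5,-86,15,-18)
shot('top','t1',(330,200,420,300),6); shot('side','s1',(330,140,430,240),6)
```

```text
t 2.1 tcp [422.5 -83.8 119.5] jawdir -17.5 toolx [-0.001  0.002 -1.   ] roll 0.5
 shift tool axes now (cm): [10.45 -0.23  0.08]
 shift in axes after roll: [10.45 -0.23  0.08] F [-0.3 -0.4 -0.6] w 69.7
```

View pics/t1.png

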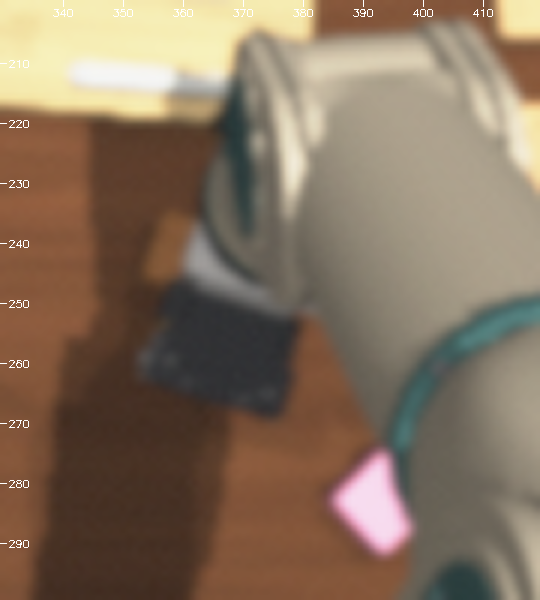

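View pics/s1.png

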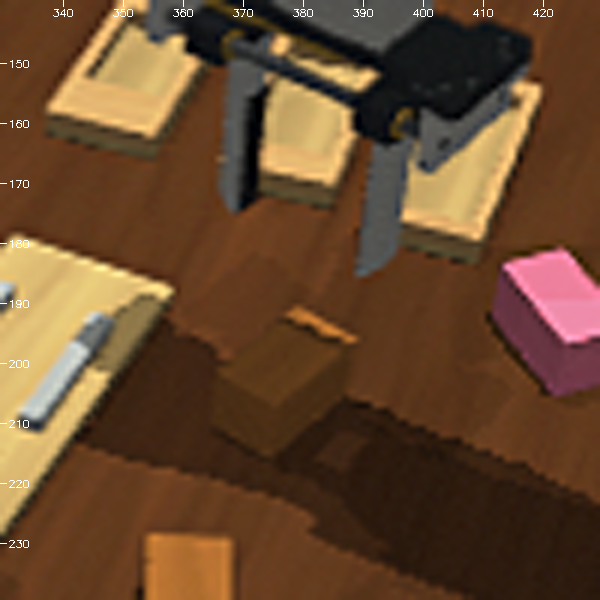

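The side view shows the short block at about (377,201), unmoved, with the fingertips at (370,175) and (391,185) straddling it. Going down.

Run:
```python
from h import *
print(proj('side',[422.5,-83.8,119.5]))
```

```text
[[380.23085641 179.18033385]]
```

Request:
{"api": "arm_command", "payload": {"moves": [[2.8,-0.2,0.1,0.5],[2.8,0,0,0],[2.8,0,0,0],[2.05,0,0,0],[0,0,0,0]]}}

```text
time: 2.82
eef_pos: [421.0, -91.9, 15.3]
orientation: [-166.3, 89.9, 175.1]
contact_force: [0.5, 0.4, 0.1]
width: 70.1
```

Request:
{"api": "arm_command", "payload": {"moves": [[0,0,0,0],[0,0,0,0],[0,0,0,0],[0,0,0,0]], "hand": 3}}

```text
time: 3.32
eef_pos: [422.9, -90.4, 16.6]
orientation: [0.3, 89.9, -18.2]
contact_force: [0.3, -0.8, 5.8]
width: 39.7
```

Run:
```python
from h import *
plan(422.5,-86,15,-18)
```

```text
t 3.33 tcp [422.9 -90.4  16.6] jawdir -18.5 toolx [ 0.001 -0.    -1.   ] roll -0.5
 shift tool axes now (cm): [ 0.16  0.4  -0.18]
 shift in axes after roll: [ 0.16  0.4  -0.17] F [ 0.3 -0.8  5.8] w 39.7
```

Request:
{"api": "arm_command", "payload": {"moves": [[-2,0,0,0],[-4,0,0,0],[-4,0,0,-6.5],[-2,0,0,-6.5],[0,0,0,0]]}}

```text
time: 3.95
eef_pos: [423.1, -90.5, 137.0]
orientation: [-2.0, 89.8, -7.6]
contact_force: [0.2, -0.6, -0.5]
width: 39.4
```

Run:
```python
from h import *
plan(561.2,-54.1,60,-4.5)
shot('side','s2',(330,110,430,210),6); shot('top','t2',(330,200,420,300),6)
```

```text
t 3.95 tcp [423.1 -90.5 137. ] jawdir -5.6 toolx [ 0.003 -0.    -1.   ] roll -1.1
 shift tool axes now (cm): [ 7.74  4.96 13.37]
 shift in axes after roll: [ 7.74  4.71 13.46] F [ 0.2 -0.6 -0.5] w 39.4
```

View pics/s2.png

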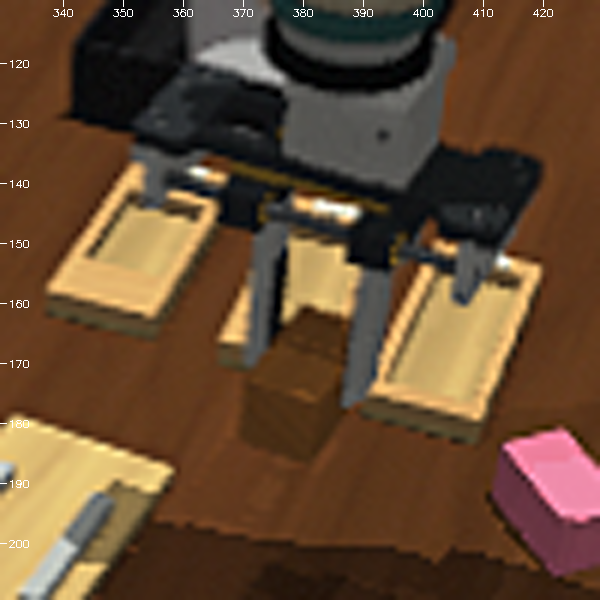

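View pics/t2.png

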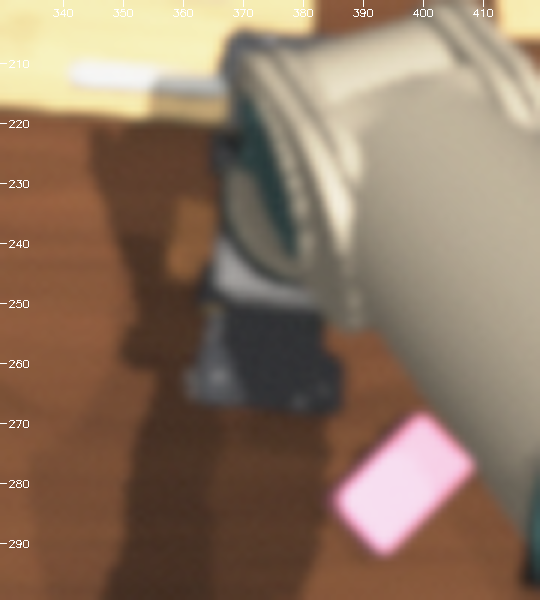

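```bash
cat >> h.py <<'E'
def held(L,off,depth=15,n='side',name='x',crop=(0,0,640,400),k=6):
    """overlay held block: centre offset `off` mm along the long axis (dir jaw+90), bottom `depth` below tip"""
    s,M=jaw(); jz=np.degrees(np.arctan2(M[1,2],M[0,2])); x,y,z=s['eef_pos']
    a=np.radians(jz+90); c=(x+off*np.cos(a),y+off*np.sin(a))
    b=box(*c,jz+90,(-L/2,L/2),(-20,20),(z-depth,z-depth+40))
    overlay(f'raw_{n}.png',n,name,[(b,(0,255,0))],crop,k)
E
python3 - <<'E'
from h import *
held(70,4,15,'side','h1',(350,140,410,200),10)
E
```

```text
(no output)
```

View pics/h1.png

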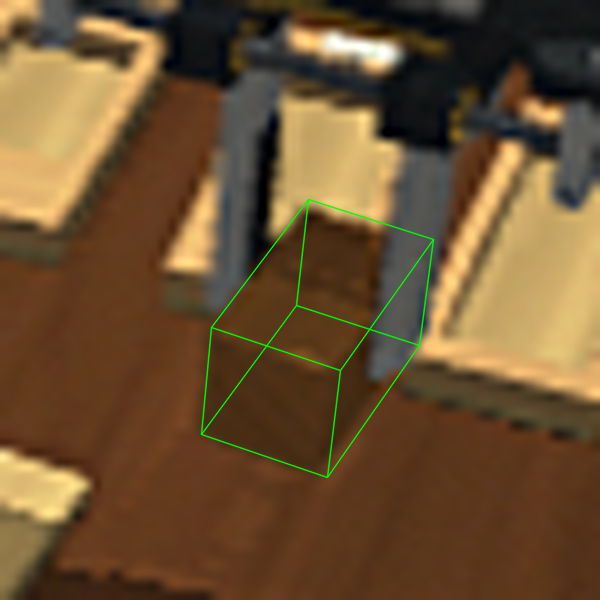

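Run:
```python
from h import *
im=cv2.imread('raw_side.png'); im=np.clip(im.astype(float)*2.8,0,255).astype(np.uint8); cv2.imwrite('raw_side.png',im)
held(70,4,15,'side','h2',(350,140,410,200),10)
save(im,'h3',(350,140,410,200),10)
```

```text
(no output)
```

View pics/h2.png

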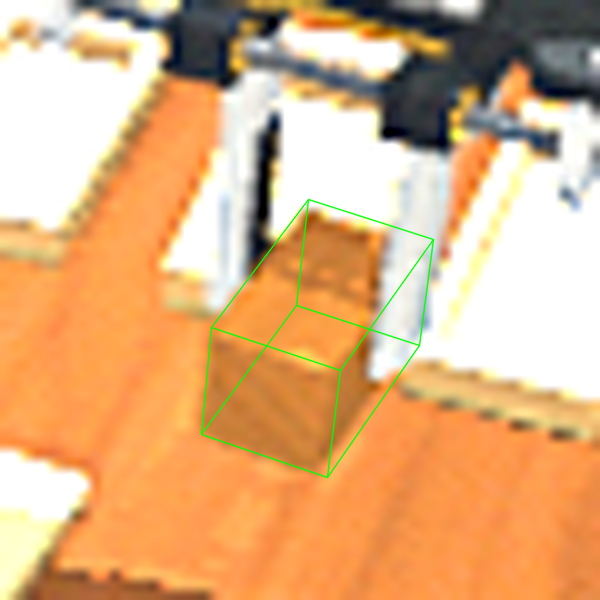

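View pics/h3.png

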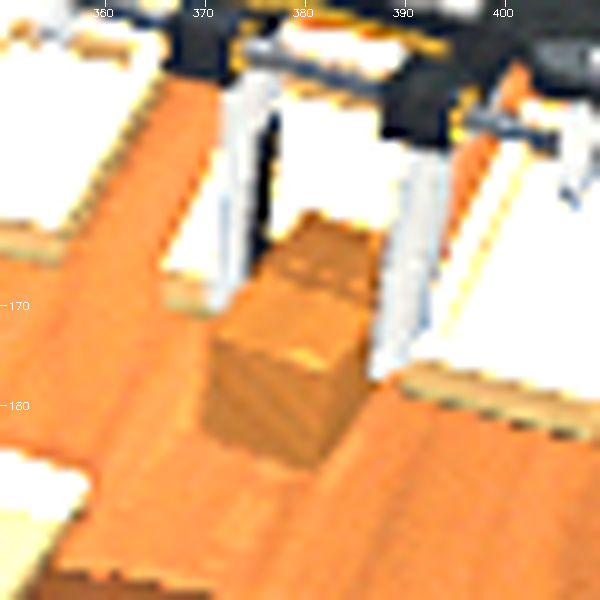

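Request:
{"api": "arm_command", "payload": {"moves": [[0,0,0,-1.1],[1.5,1,3.3,0],[1.5,1,3.3,0],[1.5,1,3.3,0],[1.5,1.2,3.3,0],[0,0,0,0],[0,0,0,0]]}}

```text
time: 4.92
eef_pos: [555.5, -58.3, 75.0]
orientation: [-170.7, 89.8, -175.0]
contact_force: [0.3, 0.6, -1.3]
width: 39.4
```

Run:
```python
from h import *
plan(560.9,-58.1,28,-4.5)
im=shot('side','s3',(290,140,390,240),6); im=np.clip(im.astype(float)*1.5,0,255).astype(np.uint8); save(im,'s3',(310,150,380,220),9)
```

```text
t 4.92 tcp [555.5 -58.3  75. ] jawdir -4.3 toolx [-0.003 -0.    -1.   ] roll 0.2
 shift tool axes now (cm): [4.7  0.07 0.55]
 shift in axes after roll: [4.7  0.07 0.55] F [ 0.3  0.6 -1.3] w 39.4
```

View pics/s3.png

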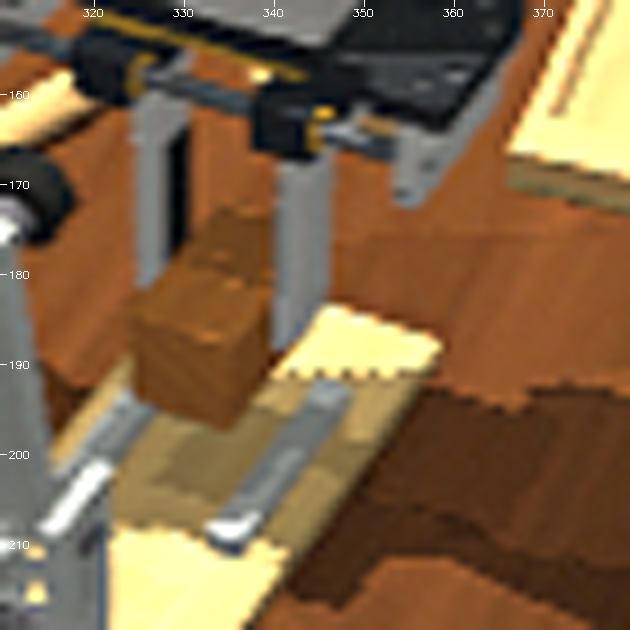

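The block hangs over the nest at side (331,187), between the rails at (316,200) and (341,203). Lowering it most of the way first.

Request:
{"api": "arm_command", "payload": {"moves": [[1,0.1,0.55,0],[1,0,0,0],[1,0,0,0],[0.6,0,0,0],[0,0,0,0]]}}

```text
time: 5.6
eef_pos: [562.2, -57.8, 39.4]
orientation: [179.3, 89.9, 174.9]
contact_force: [-0.2, -0.4, -0.7]
width: 39.8
```

Run:
```python
from h import *
plan(560.9,-58.1,28,-4.5)
im=shot('side','s4',(290,140,390,240),6); im=np.clip(im.astype(float)*1.5,0,255).astype(np.uint8); save(im,'s4',(310,150,380,220),9)
```

```text
t 5.6 tcp [562.2 -57.8  39.4] jawdir -4.4 toolx [-0.001  0.    -1.   ] roll 0.1
 shift tool axes now (cm): [ 1.14 -0.04 -0.12]
 shift in axes after roll: [ 1.14 -0.04 -0.12] F [-0.2 -0.4 -0.7] w 39.8
```

View pics/s4.png

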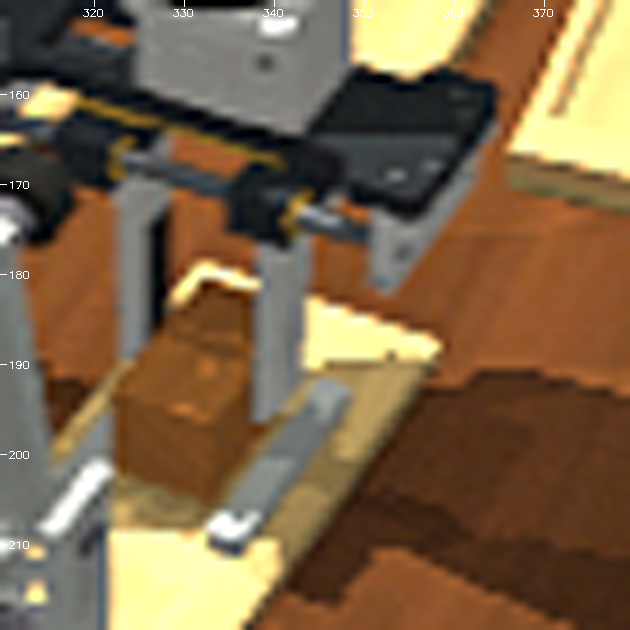

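Run:
```python
from sc import *
bx=scene((561.2,-54.1),85.5)
s,M=jaw();x,y,z=s['eef_pos'];a=np.radians(85.6)
bx.append((box(x+4*np.cos(a),y+4*np.sin(a),85.6,(-35,35),(-20,20),(z-16,z+24)),(0,255,0)))
overlay('raw_side.png','side','h4',bx,(310,150,380,220),9)
```

```text
(no output)
```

View pics/h4.png

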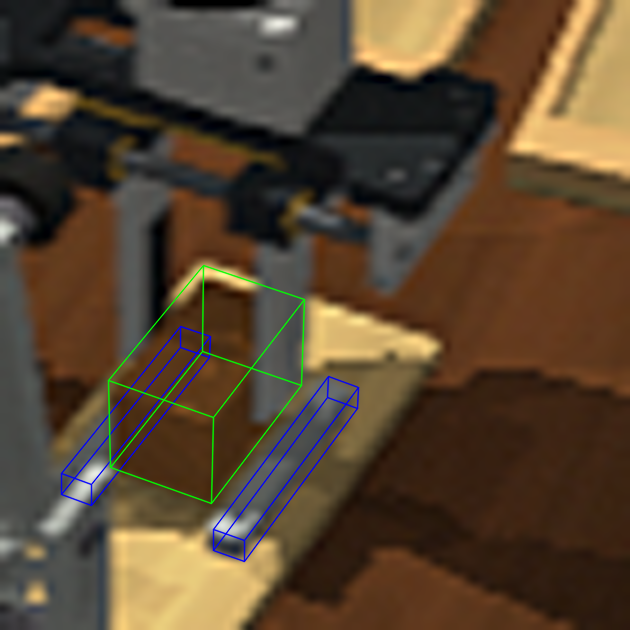

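Request:
{"api": "arm_command", "payload": {"moves": [[0.6,0,-0.1,0],[0.5,0,0,0],[0,0,0,0],[0,0,0,0]]}}

```text
time: 6.15
eef_pos: [561.7, -57.7, 28.9]
orientation: [129.9, 90.0, 125.5]
contact_force: [-0.4, -0.1, 0.1]
width: 39.8
```

Run:
```python
from h import *
plan(560.9,-58.1,28,-4.5)
```

```text
t 6.15 tcp [561.7 -57.7  28.9] jawdir -4.4 toolx [-0.  0. -1.] roll 0.1
 shift tool axes now (cm): [ 0.09 -0.04 -0.07]
 shift in axes after roll: [ 0.09 -0.04 -0.07] F [-0.4 -0.1  0.1] w 39.8
```

Request:
{"api": "arm_command", "payload": {"moves": [[0.1,0,0,0],[0,0,0,0]]}}

```text
time: 6.4
eef_pos: [561.7, -57.7, 28.6]
orientation: [-42.3, 90.0, -46.7]
contact_force: [-1.0, 0.3, 5.0]
width: 40.1
```

Request:
{"api": "arm_command", "payload": {"moves": [[0.1,0,0,0],[0,0,0,0]]}}

```text
time: 6.65
eef_pos: [561.7, -57.7, 28.5]
orientation: [-56.5, 89.9, -60.9]
contact_force: [-3.0, -0.2, 13.8]
width: 39.9
```

Request:
{"api": "arm_command", "payload": {"moves": [[-0.1,0,0,0],[0,0,0,0],[0,0,0,0],[-4,0,0,0],[-5,0,0,0],[-5,0,0,0],[-5,0,0,0]], "hand": 6}}

```text
time: 7.52
eef_pos: [561.4, -57.8, 219.4]
orientation: [155.8, 90.0, 151.5]
contact_force: [0.8, -0.2, 0.2]
width: 60.5
```

Run:
```python
from sc import *
plan(580,184.5,190,-4.5)
bx=scene((561.2,-54.1),85.5); 
bx.append((box(561.2,-54.1,85.5,(-35,35),(-20,20),(12,52)),(0,255,0)))
shot('side','s5',(300,150,370,220),9);shot('top','t5')
overlay('raw_side.png','side','h5',bx,(310,150,380,220),9)
overlay('raw_top.png','top','h6',bx,(330,160,400,230),9)
```

```text
t 7.53 tcp [561.4 -57.8 219.4] jawdir -4.4 toolx [-0.  0. -1.] roll 0.1
 shift tool axes now (cm): [2.94e+00 2.43e+01 1.00e-02]
 shift in axes after roll: [ 2.94 24.3  -0.04] F [ 0.8 -0.2  0.2] w 60.5
```

View pics/h5.png

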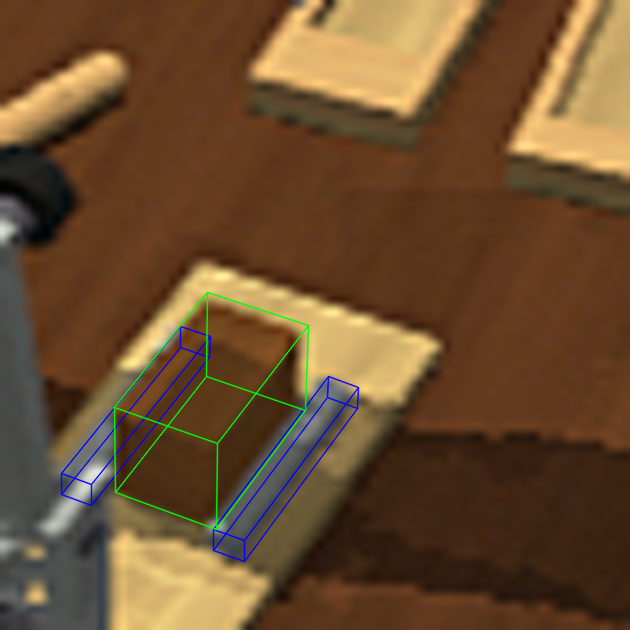

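View pics/h6.png

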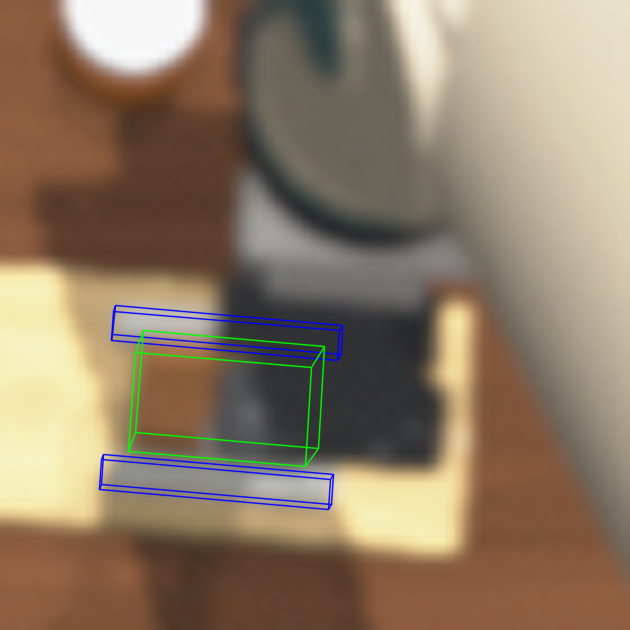

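Request:
{"api": "arm_command", "payload": {"moves": [[-5,0,0,0],[0,6,0,0],[0,6,0,0],[0,6,0,0],[0,6.25,0,0],[0,0,0,0],[0,0,0,0]]}}

```text
time: 8.5
eef_pos: [579.8, 183.2, 266.8]
orientation: [-129.7, 89.9, -134.0]
contact_force: [0.4, -0.1, 0.0]
width: 59.9
```

Run:
```python
from h import *
plan(580,184.5,98,-4.5)
shot('top','t7',(250,150,350,240),7);shot('side','s7',(250,130,350,250),5)
```

```text
t 8.5 tcp [579.8 183.2 266.8] jawdir -4.4 toolx [-0.002 -0.002 -1.   ] roll 0.1
 shift tool axes now (cm): [16.88  0.16  0.04]
 shift in axes after roll: [16.88  0.16  0.04] F [ 0.4 -0.1  0. ] w 59.9
```

View pics/s7.png

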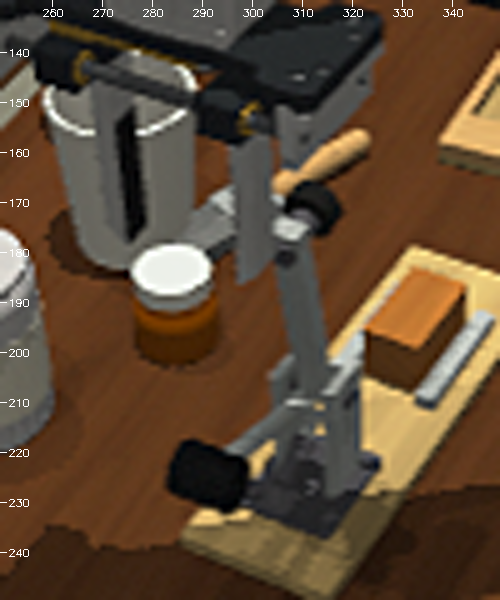

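View pics/t7.png

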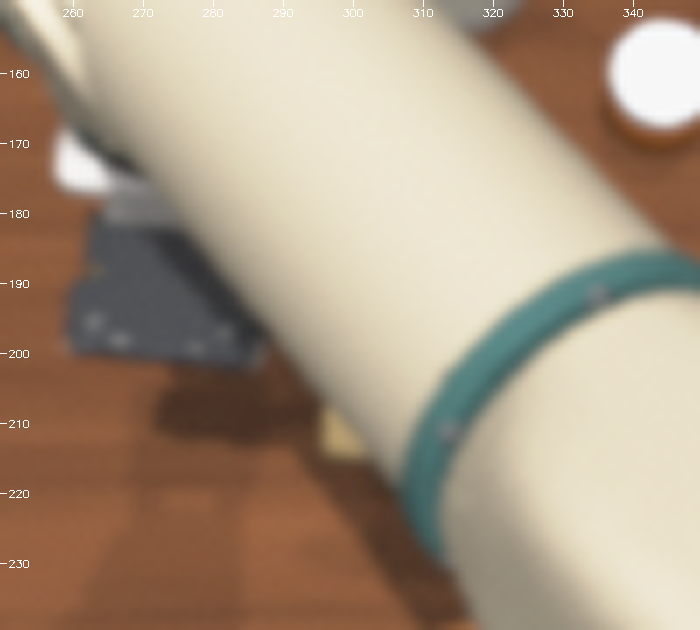

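Request:
{"api": "arm_command", "payload": {"moves": [[3,0.15,0,0],[3,0,0,0],[3,0,0,0],[0,0,0,0]]}}

```text
time: 9.1
eef_pos: [579.1, 182.6, 175.9]
orientation: [-145.2, 89.7, -149.7]
contact_force: [-0.7, -0.8, 0.3]
width: 60.3
```

Run:
```python
from h import *
plan(580,184.5,98,-4.5)
shot('side','s8',(240,50,440,250),4)
```

```text
t 9.1 tcp [579.1 182.6 175.9] jawdir -4.5 toolx [-0.004 -0.003 -1.   ] roll -0.0
 shift tool axes now (cm): [7.79 0.22 0.11]
 shift in axes after roll: [7.79 0.22 0.11] F [-0.7 -0.8  0.3] w 60.3
```

View pics/s8.png

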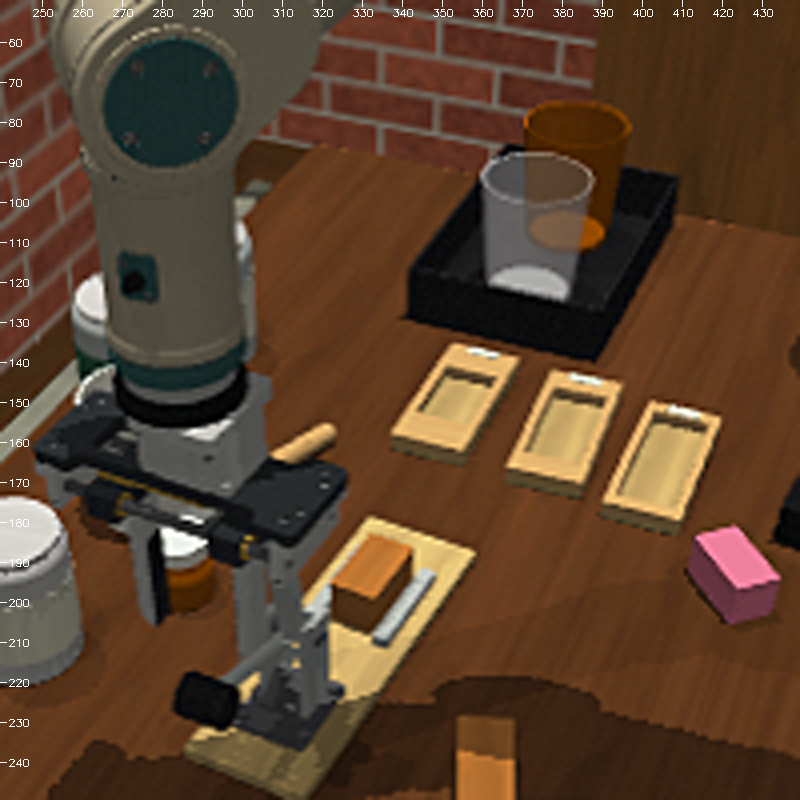

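Request:
{"api": "arm_command", "payload": {"moves": [[2.5,0.2,0.1,0],[2.5,0,0,0],[2,0,0,0],[0.8,0,0,0],[0,0,0,0],[0,0,0,0]]}}

```text
time: 9.9
eef_pos: [582.3, 187.8, 101.3]
orientation: [26.2, 89.9, 21.8]
contact_force: [0.6, 0.1, -0.1]
width: 60.0
```

Run:
```python
from h import *
plan(580,184.5,98,-4.5)
shot('side','s9',(260,170,340,250),8);shot('top','t9',(250,150,330,230),8)
```

```text
t 9.9 tcp [582.3 187.8 101.3] jawdir -4.4 toolx [ 0.002  0.001 -1.   ] roll 0.1
 shift tool axes now (cm): [ 0.33 -0.34 -0.2 ]
 shift in axes after roll: [ 0.33 -0.34 -0.2 ] F [ 0.6  0.1 -0.1] w 60.0
```

View pics/s9.png

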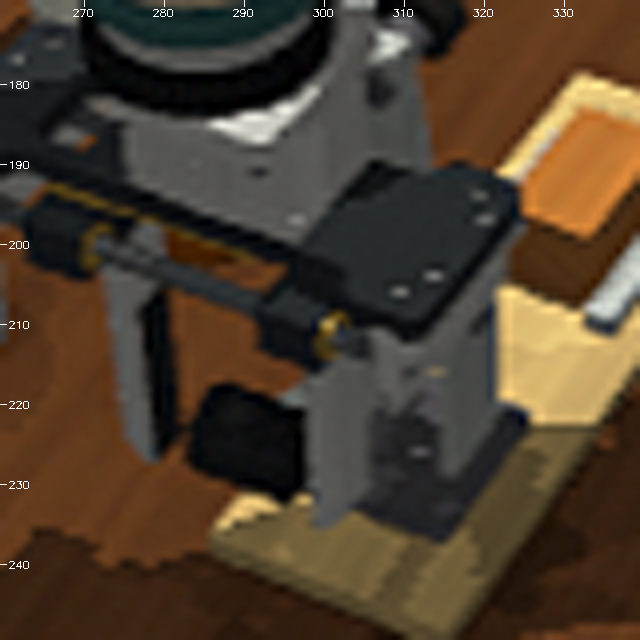

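View pics/t9.png

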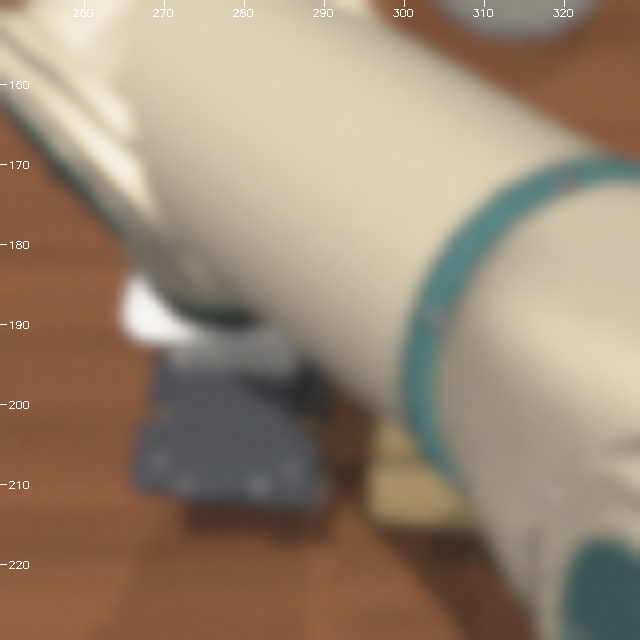

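Request:
{"api": "arm_command", "payload": {"moves": [[0.3,-0.3,-0.2,0],[0,0,0,0],[0,0,0,0],[0,0,0,0],[0,0,0,0],[0,0,0,0]], "hand": 2.5, "grip_force": 25}}

```text
time: 10.75
eef_pos: [580.1, 184.3, 97.0]
orientation: [2.1, 89.9, -2.3]
contact_force: [5.7, -0.7, -3.1]
width: 35.6
```

Run:
```python
from h import *
plan(580,184.5,98,-4.5)
# arc increments in tool cm: tool x down, tool y along +nest x
p=lambda h:(12*np.sin(1.3-h),12*np.cos(1.3-h))
hs=np.linspace(0,1.75,11)
for a,b in zip(hs,hs[1:]):
    print(round(-(p(b)[1]-p(a)[1]),2),round(p(b)[0]-p(a)[0],2))
```

```text
t 10.75 tcp [580.1 184.3  97. ] jawdir -4.4 toolx [ 0.001 -0.    -1.   ] roll 0.1
 shift tool axes now (cm): [-0.1   0.02 -0.01]
 shift in axes after roll: [-0.1   0.02 -0.01] F [ 5.7 -0.7 -3.1] w 35.6
-1.96 -0.74
-1.81 -1.07
-1.59 -1.36
-1.33 -1.62
-1.03 -1.83
-0.69 -1.98
-0.34 -2.07
0.03 -2.1
0.39 -2.06
0.74 -1.96
```

Request:
{"api": "arm_command", "payload": {"moves": [[-1.0,-0.3,0,0],[-0.96,-0.44,0,0],[-1.81,-1.07,0,0],[-1.59,-1.36,0,0]]}}

```text
time: 11.25
eef_pos: [577.8, 152.7, 149.7]
orientation: [37.8, 89.9, 33.4]
contact_force: [9.1, -1.3, -14.8]
width: 36.1
```

Run:
```python
from h import *
plan(580,184.5,98,-4.5)
shot('side','s10',(260,130,380,250),6)
```

```text
t 11.25 tcp [577.8 152.7 149.7] jawdir -4.4 toolx [ 0.001  0.001 -1.   ] roll 0.1
 shift tool axes now (cm): [ 5.18  3.18 -0.03]
 shift in axes after roll: [ 5.18  3.18 -0.04] F [  9.1  -1.3 -14.8] w 36.1
```

View pics/s10.png

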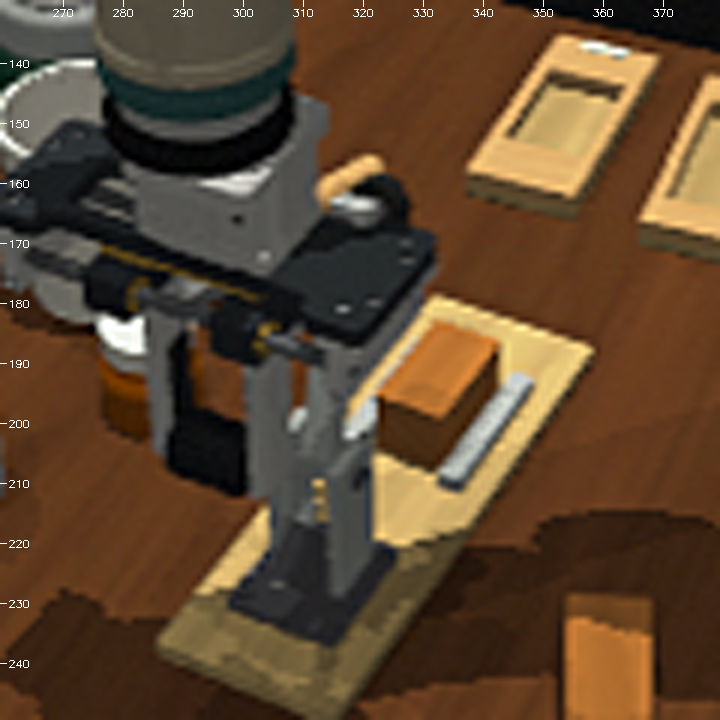

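The knob is still held, at side (294,206), and the bar is coming over. Continuing with a firmer grip.

Request:
{"api": "arm_command", "payload": {"moves": [[-1.33,-1.62,0,0],[-1.03,-1.83,0,0],[-0.69,-1.98,0,0],[-0.34,-2.07,0,0],[0.03,-2.1,0,0],[0.39,-2.06,0,0],[0.74,-1.96,0,0],[0,0,0,0],[0,0,0,0]], "grip_force": 40}}

```text
time: 12.42
eef_pos: [568.1, 13.6, 173.3]
orientation: [-47.0, 89.7, -51.5]
contact_force: [5.7, -7.0, 0.9]
width: 35.5
```

Run:
```python
from h import *
plan(561.2+73*np.cos(1.492),-54.1+73*np.sin(1.492),174,-4.5)
shot('side','s11',(290,130,390,250),6)
```

```text
t 12.43 tcp [568.1  13.6 173.3] jawdir -4.5 toolx [ 0.003 -0.004 -1.   ] roll -0.0
 shift tool axes now (cm): [-0.08  0.5  -0.16]
 shift in axes after roll: [-0.08  0.5  -0.16] F [ 5.7 -7.   0.9] w 35.5
```

View pics/s11.png

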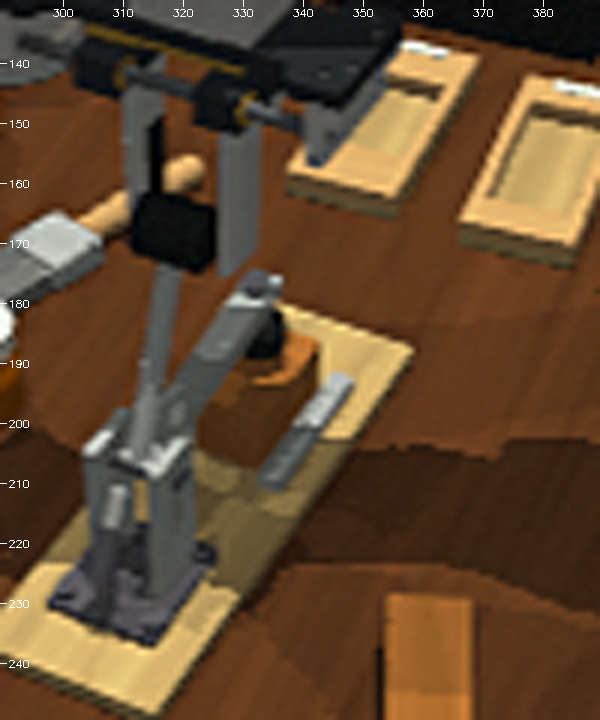

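The stamp is down on the block at side (333,187). A small extra push, then I'll let go and lift clear.

Request:
{"api": "arm_command", "payload": {"moves": [[0.1,-0.3,0,0],[0,0,0,0]]}}

```text
time: 12.72
eef_pos: [568.0, 11.7, 172.4]
orientation: [-30.2, 89.8, -34.7]
contact_force: [6.1, -6.3, 1.3]
width: 35.2
```

Request:
{"api": "arm_command", "payload": {"moves": [[0,0,0,0],[0,0,0,0],[0,0,0,0],[-4,0,0,0],[-5,0,0,0],[-5,0,0,0],[0,0,0,0]], "hand": 6.5}}

```text
time: 13.6
eef_pos: [568.0, 15.5, 315.7]
orientation: [11.0, 89.6, 6.7]
contact_force: [-0.8, 0.3, -1.1]
width: 65.2
```

Run:
```python
from sc import *
plan(568,14,174,-4.5)
shot('side','s12',(290,130,390,250),6);shot('top','t12',(270,160,370,240),7)
```

```text
t 13.6 tcp [568.   15.5 315.7] jawdir -4.3 toolx [ 0.007  0.001 -1.   ] roll 0.2
 shift tool axes now (cm): [14.17 -0.17 -0.09]
 shift in axes after roll: [14.17 -0.17 -0.09] F [-0.8  0.3 -1.1] w 65.2
```

View pics/s12.png

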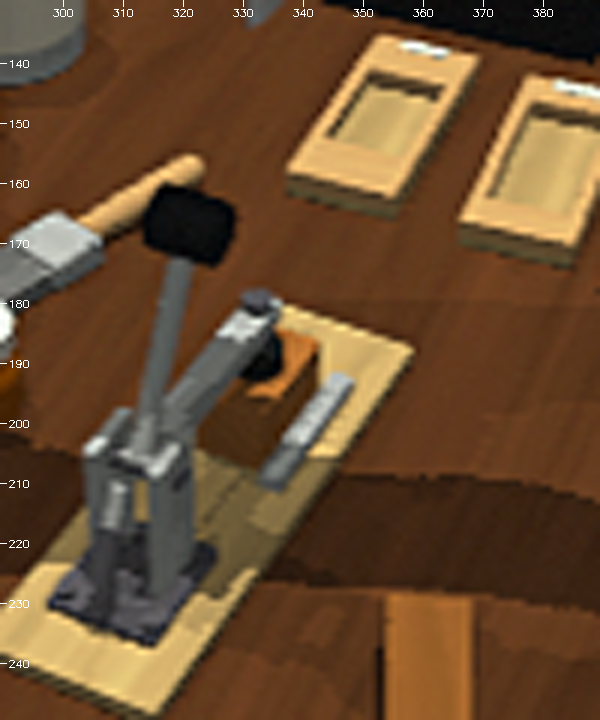

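View pics/t12.png

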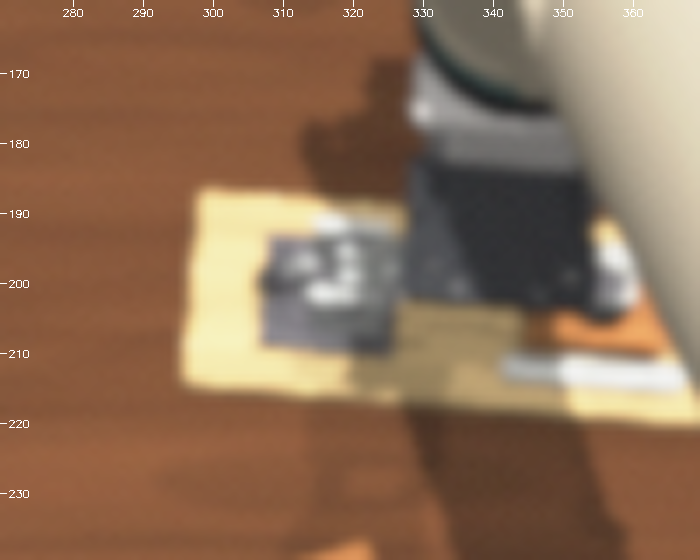

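```bash
cat >> h.py <<'E'
def knobpx(n='side'):
    for h in (0,.1,.2,1.55,1.65,1.75,1.85):
        u=125+120*np.sin(1.3-h); a=np.radians(85.5)
        print(h,proj(n,[561.2+u*np.cos(a),-54.1+u*np.sin(a),85+120*np.cos(1.3-h)]).round(1))
E
python3 -c "
from h import *
knobpx()"
```

```text
0 [[291.3 224.5]]
0.1 [[291.8 220.6]]
0.2 [[292.5 216.5]]
1.55 [[317.5 169.1]]
1.65 [[319.6 167.9]]
1.75 [[321.5 167.1]]
1.85 [[323.3 166.7]]
```

Request:
{"api": "arm_command", "payload": {"moves": [[0,0,0,0],[0,0,0,0],[0,0,0,0],[0,0,0,0],[0,0,0,0],[0,0,0,0],[0,0,0,0],[0,0,0,0],[0,0,0,0],[0,0,0,0]]}}

```text
time: 14.95
eef_pos: [566.2, 14.2, 311.9]
orientation: [40.7, 90.0, 36.4]
contact_force: [-0.6, 0.2, -0.3]
width: 65.1
```

The knob sits at side (321,167), which matches h≈1.75, so the clamp holds by itself and has been clear for over 1 s. Now I'll grip the knob again and swing it back.

Request:
{"api": "arm_command", "payload": {"moves": [[4,0.4,0,0],[4,0,0,0],[4,0,0,0],[1.6,0,0,0],[0,0,0,0],[0,0,0,0]]}}

```text
time: 15.7
eef_pos: [567.7, 18.6, 177.4]
orientation: [11.7, 89.8, 7.4]
contact_force: [0.2, 0.9, 0.8]
width: 64.6
```

Run:
```python
from sc import *
plan(567,18.7,174,-4.5)
```

```text
t 15.7 tcp [567.7  18.6 177.4] jawdir -4.4 toolx [ 0.003  0.    -1.   ] roll 0.1
 shift tool axes now (cm): [ 0.34  0.01 -0.07]
 shift in axes after roll: [ 0.34  0.01 -0.07] F [0.2 0.9 0.8] w 64.6
```

Request:
{"api": "arm_command", "payload": {"moves": [[0.3,0,-0.05,0],[0,0,0,0],[0,0,0,0],[0,0,0,0],[0,0,0,0]], "hand": 2.5}}

```text
time: 16.32
eef_pos: [568.5, 18.3, 173.4]
orientation: [13.0, 89.7, 8.6]
contact_force: [6.5, -0.2, -2.4]
width: 36.3
```

Request:
{"api": "arm_command", "payload": {"moves": [[-0.4,0.96,0,0],[-0.34,1.0,0,0],[-0.39,2.06,0,0],[-0.03,2.1,0,0],[0.34,2.07,0,0],[0.69,1.98,0,0],[1.03,1.83,0,0],[1.33,1.62,0,0]]}}

```text
time: 17.32
eef_pos: [578.4, 156.8, 152.9]
orientation: [35.6, 89.6, 31.3]
contact_force: [1.3, 3.5, 6.3]
width: 35.1
```

Request:
{"api": "arm_command", "payload": {"moves": [[1.59,1.36,0,0],[1.81,1.07,0,0],[1.96,0.74,0,0],[0.2,0.1,0,0],[0,0,0,0],[0,0,0,0]]}}

```text
time: 18.08
eef_pos: [581.1, 195.1, 96.9]
orientation: [65.9, 89.2, 61.8]
contact_force: [2.9, 11.6, 1.7]
width: 35.8
```

Run:
```python
from h import *
plan(580,184.5,98,-4.5)
shot('side','s13',(260,140,380,250),6)
```

```text
t 18.07 tcp [581.1 195.1  96.9] jawdir -4.1 toolx [ 0.007  0.012 -1.   ] roll 0.4
 shift tool axes now (cm): [-0.13 -1.07 -0.03]
 shift in axes after roll: [-0.13 -1.07 -0.02] F [ 2.9 11.6  1.7] w 35.8
```

View pics/s13.png

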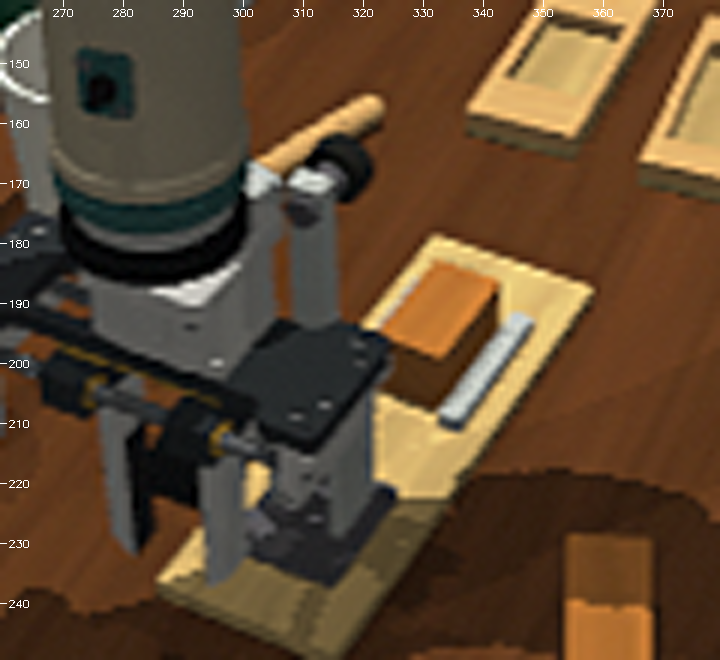

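Request:
{"api": "arm_command", "payload": {"moves": [[0,0,0,0],[0,0,0,0],[0,0,0,0],[-4,0,0,0],[-5,0,0,0],[-5,0,0,0],[-4,0,0,0],[0,0,0,0]], "hand": 6.5}}

```text
time: 19.12
eef_pos: [580.5, 187.2, 278.4]
orientation: [21.7, 89.6, 17.3]
contact_force: [0.1, -0.4, 0.2]
width: 65.0
```

Run:
```python
from h import *
plan(560.9,-57.8,270,-4.5)
shot('side','s14',(260,140,380,250),6)
```

```text
t 19.12 tcp [580.5 187.2 278.4] jawdir -4.4 toolx [ 0.006  0.002 -1.   ] roll 0.1
 shift tool axes now (cm): [  0.78 -24.58  -0.07]
 shift in axes after roll: [  0.78 -24.58  -0.04] F [ 0.1 -0.4  0.2] w 65.0
```

View pics/s14.png

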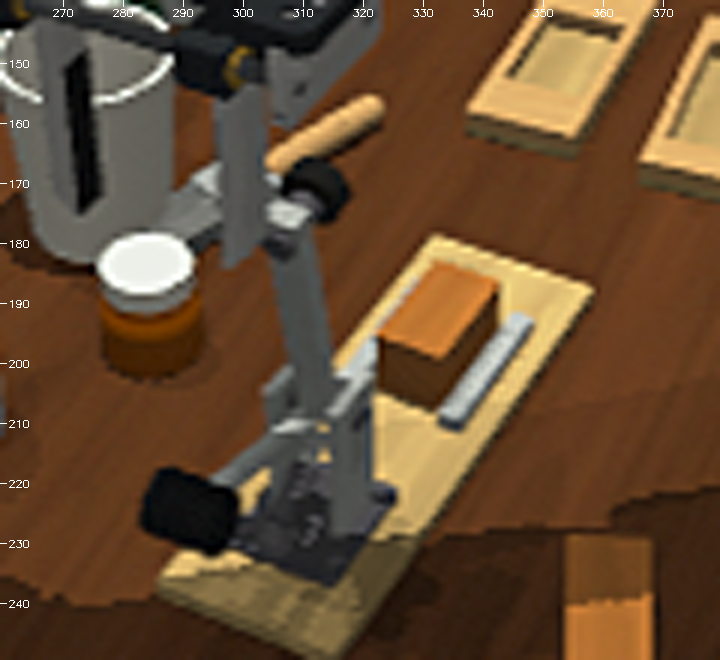

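The knob is back at (291,224), so h=0, and the block is still in the nest. I'll pick it up.

Request:
{"api": "arm_command", "payload": {"moves": [[0,-6.1,0,0],[0,-6.1,0,0],[0,-6.1,0,0],[0,-5.9,0,0],[5,0,0,0],[5,0,0,0],[5,0,0,0],[4,0,0,0],[0,0,0,0],[0,0,0,0]]}}

```text
time: 20.42
eef_pos: [560.7, -54.5, 85.5]
orientation: [49.7, 90.0, 45.3]
contact_force: [0.3, 0.7, 0.4]
width: 65.2
```

Run:
```python
from h import *
plan(561.5,-54,28.5,-4.5)
```

```text
t 20.43 tcp [560.7 -54.5  85.5] jawdir -4.4 toolx [ 0.  0. -1.] roll 0.1
 shift tool axes now (cm): [5.7  0.05 0.08]
 shift in axes after roll: [5.7  0.05 0.08] F [0.3 0.7 0.4] w 65.2
```

Request:
{"api": "arm_command", "payload": {"moves": [[2.5,0,0.1,0],[2.2,0,0,0],[1,0,0,0],[0,0,0,0],[0,0,0,0]]}}

```text
time: 21.05
eef_pos: [562.3, -54.7, 29.2]
orientation: [3.8, 89.9, -0.6]
contact_force: [-0.6, 0.1, 0.5]
width: 65.2
```

Request:
{"api": "arm_command", "payload": {"moves": [[0,0,0,0],[0,0,0,0],[0,0,0,0],[0,0,0,0],[-3,0,0,0],[-4,0,0,0],[-3,0,0,0],[0,0,0,0]], "hand": 3, "grip_force": 30}}

```text
time: 22.05
eef_pos: [562.9, -54.7, 129.9]
orientation: [1.5, 89.8, -2.9]
contact_force: [-0.9, -0.1, -0.8]
width: 39.7
```

Run:
```python
from h import *
plan(595.8,-343.8,60,0.6)
```

```text
t 22.05 tcp [562.9 -54.7 129.9] jawdir -4.4 toolx [ 0.004 -0.    -1.   ] roll -5.0
 shift tool axes now (cm): [  7.01 -28.58   5.46]
 shift in axes after roll: [  7.   -28.95   2.95] F [-0.9 -0.1 -0.8] w 39.7
```

Request:
{"api": "arm_command", "payload": {"moves": [[0,0,0,-5],[0,-5.8,0.6,0],[0.5,-5.8,0.6,0],[1,-5.8,0.6,0],[1.5,-5.8,0.6,0],[2,-5.75,0.55,0],[0,0,0,0],[0,0,0,0]]}}

```text
time: 23.05
eef_pos: [593.3, -342.5, 76.3]
orientation: [127.6, 89.8, 128.2]
contact_force: [0.5, 1.3, -0.8]
width: 39.8
```

Run:
```python
from h import *
plan(595.8,-343.8,23,0.6)
im=shot('side','s15');im=np.clip(im.astype(float)*1.5,0,255).astype(np.uint8); save(im,'s15',(320,90,400,180),8)
```

```text
t 23.05 tcp [ 593.3 -342.5   76.3] jawdir 0.6 toolx [-0.002  0.002 -1.   ] roll 0.0
 shift tool axes now (cm): [ 5.33 -0.15  0.26]
 shift in axes after roll: [ 5.33 -0.15  0.26] F [ 0.5  1.3 -0.8] w 39.8
```

View pics/s15.png

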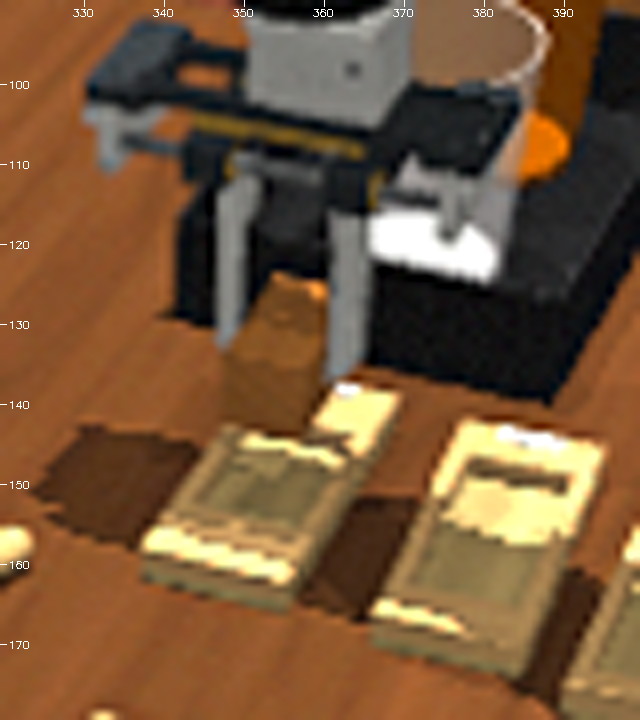

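Request:
{"api": "arm_command", "payload": {"moves": [[2,0,0.25,0],[2,0,0,0],[0.8,0,0,0],[0,0,0,0],[0,0,0,0]]}}

```text
time: 23.72
eef_pos: [597.0, -344.0, 30.4]
orientation: [-21.7, 89.9, -21.0]
contact_force: [-0.0, -0.6, -1.0]
width: 39.9
```

Run:
```python
from sc import *
plan(595.8,-343.8,23,0.6)
im=shot('side','s16');im=np.clip(im.astype(float)*1.5,0,255).astype(np.uint8); save(im,'s16',(320,90,400,180),8)
s,M=jaw();x,y,z=s['eef_pos']
bx=scene((561.2,-54.1),85.5,T={82:(595.8,-343.8,-89.4)}); bx.append((box(x,y,90.6,(-35,35),(-20,20),(z-17,z+23)),(0,255,0)))
overlay('raw_side.png','side','h16',bx,(320,90,400,180),8)
```

```text
t 23.73 tcp [ 597.  -344.    30.4] jawdir 0.6 toolx [ 0.001 -0.    -1.   ] roll 0.0
 shift tool axes now (cm): [ 0.74  0.02 -0.12]
 shift in axes after roll: [ 0.74  0.02 -0.12] F [-0.  -0.6 -1. ] w 39.9
```

View pics/s16.png

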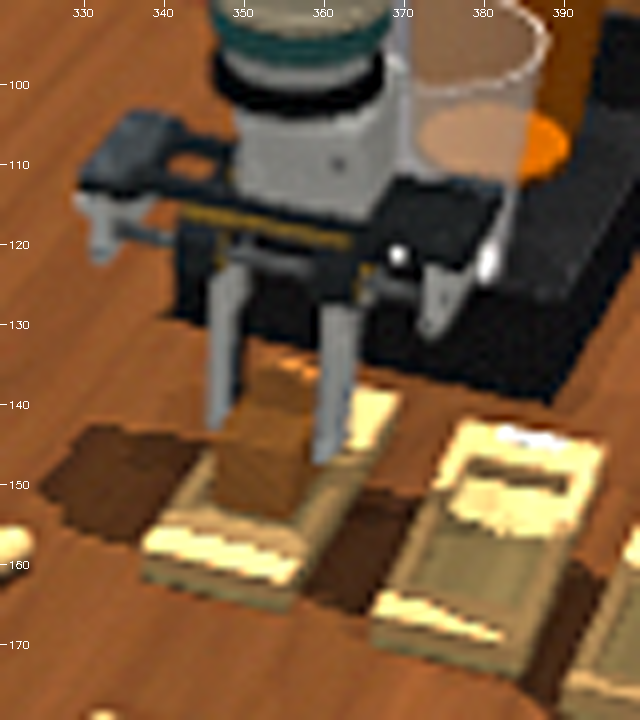

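View pics/h16.png

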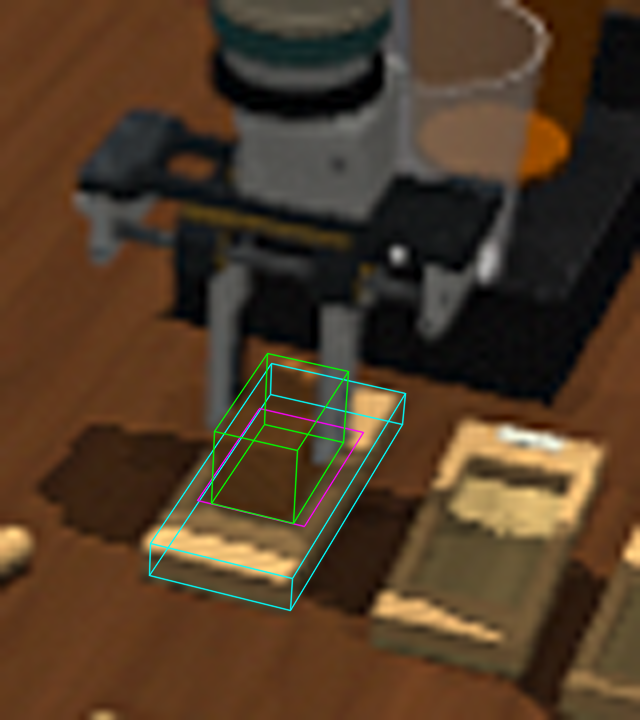

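Request:
{"api": "arm_command", "payload": {"moves": [[0.4,0,-0.1,0],[0.3,0,0,0],[0,0,0,0]]}}

```text
time: 24.15
eef_pos: [595.3, -343.8, 22.7]
orientation: [160.9, 90.0, 161.5]
contact_force: [-0.0, 0.6, -0.6]
width: 39.3
```

Request:
{"api": "arm_command", "payload": {"moves": [[0.1,0,0,0],[0,0,0,0]]}}

```text
time: 24.4
eef_pos: [595.7, -343.9, 22.3]
orientation: [-39.4, 90.0, -38.8]
contact_force: [-0.8, 0.1, 2.0]
width: 39.7
```

Touching the floor at the expected height. I'll release, lift, and check.

Request:
{"api": "arm_command", "payload": {"moves": [[0,0,0,0],[0,0,0,0],[-3,0,0,0],[-5,0,0,0],[-5,0,0,0],[0,6,0,0],[0,6,0,0]], "hand": 6}}

```text
time: 25.28
eef_pos: [594.6, -223.1, 152.9]
orientation: [-8.3, 89.9, -7.8]
contact_force: [0.2, -0.6, 0.3]
width: 59.7
```

Run:
```python
from h import *
plan(421.3,368.8,150,22.7)
im=shot('side','s17'); save(im,'s17c',(320,90,440,200),6)
shot('top','t17',(200,160,480,300),2.8)
```

```text
t 25.27 tcp [ 594.6 -223.1  152.9] jawdir 0.5 toolx [ 0.002 -0.    -1.   ] roll -22.2
 shift tool axes now (cm): [  0.23  59.34 -16.81]
 shift in axes after roll: [ 0.28 61.29  6.85] F [ 0.2 -0.6  0.3] w 59.7
```

View pics/s17.png

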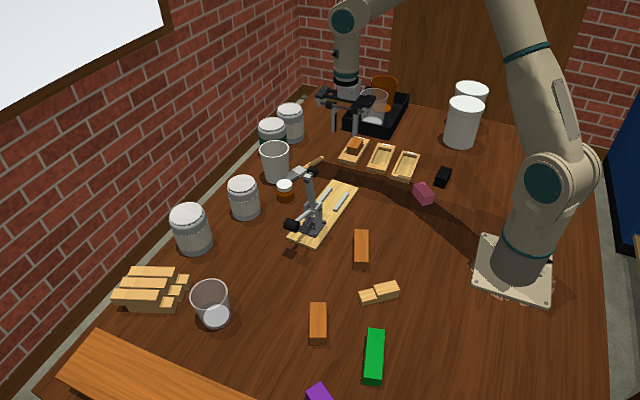

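View pics/s17c.png

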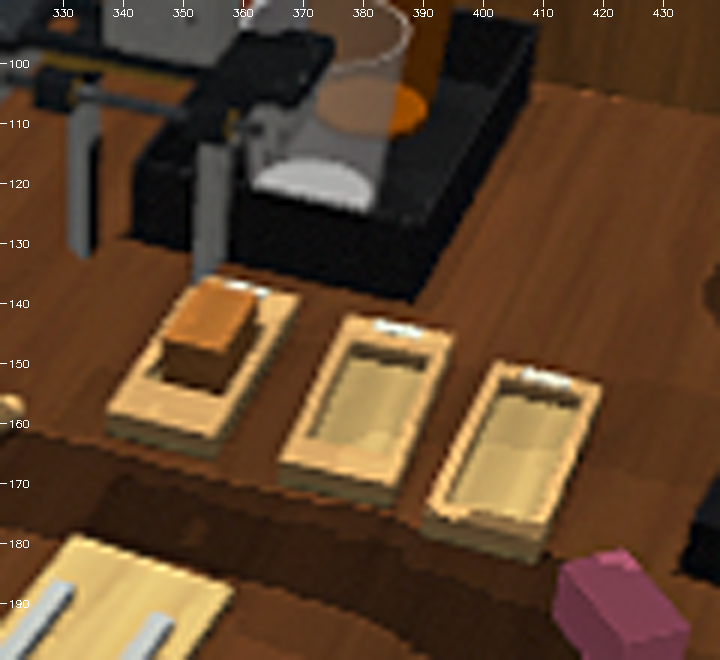

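View pics/t17.png

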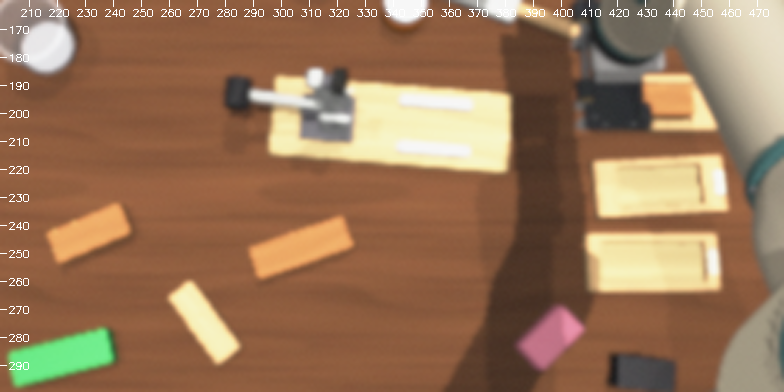

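The short block lies flat in its slot at side (354,147), and the middle and long blocks haven't moved. On to the middle block at top (231,243).

Request:
{"api": "arm_command", "payload": {"moves": [[-4,0,0,-7.4],[-4,0,0,-7.4],[-3,0,0,-7.4],[0,6.1,1,0],[0,6.1,1,0],[0,6.1,1,0],[0,6.1,1,0],[0,6.1,1,0],[0,6.1,1,0],[0,6.1,0.8,0]]}}

```text
time: 26.62
eef_pos: [491.1, 197.5, 262.2]
orientation: [-21.0, 89.9, 1.8]
contact_force: [0.4, -0.6, 0.8]
width: 59.8
```

Request:
{"api": "arm_command", "payload": {"moves": [[0,6.1,0,0],[0,6.1,0,0],[2,6.1,0,0],[4,0,0,0],[4,0,0,0],[2,0,0,0],[0,0,0,0]]}}

```text
time: 27.5
eef_pos: [420.4, 362.3, 141.2]
orientation: [-158.6, 89.8, -135.8]
contact_force: [0.3, -0.5, 0.8]
width: 59.9
```

Run:
```python
from sc import *
plan(421.3,368.8,15,22.7)
bx=scene((561.2,-54.1),85.5,{95:(421.3,368.8,-67.3)})
shot('side','s18'); 
overlay('raw_side.png','side','h18',bx,(270,240,380,360),5)
shot('top','t18',(190,200,290,300),7)
```

```text
t 27.5 tcp [420.4 362.3 141.2] jawdir 22.8 toolx [-0.002 -0.002 -1.   ] roll 0.1
 shift tool axes now (cm): [12.62  0.58  0.38]
 shift in axes after roll: [12.62  0.58  0.37] F [ 0.3 -0.5  0.8] w 59.9
```

View pics/h18.png

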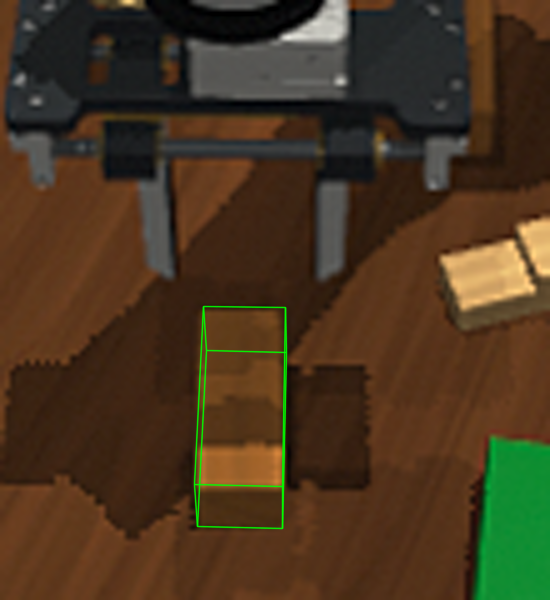

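Request:
{"api": "arm_command", "payload": {"moves": [[4,0.6,0.35,0],[4,0,0,0],[3,0,0,0],[1.6,0,0,0],[0,0,0,0],[0,0,0,0]]}}

```text
time: 28.35
eef_pos: [422.5, 371.1, 17.9]
orientation: [24.5, 89.9, 47.4]
contact_force: [0.6, 0.1, 0.1]
width: 60.2
```

Run:
```python
from h import *
plan(421.3,368.8,15,22.7)
```

```text
t 28.35 tcp [422.5 371.1  17.9] jawdir 22.8 toolx [ 0.002  0.002 -1.   ] roll 0.1
 shift tool axes now (cm): [ 0.29 -0.16 -0.2 ]
 shift in axes after roll: [ 0.29 -0.16 -0.2 ] F [0.6 0.1 0.1] w 60.2
```

Request:
{"api": "arm_command", "payload": {"moves": [[0.2,-0.2,-0.1,0],[0,0,0,0],[0,0,0,0]]}}

```text
time: 28.72
eef_pos: [421.8, 368.0, 14.8]
orientation: [18.5, 90.0, 41.3]
contact_force: [-0.1, 0.1, 0.3]
width: 60.4
```

Request:
{"api": "arm_command", "payload": {"moves": [[0,0,0,0],[0,0,0,0],[0,0,0,0],[0,0,0,0]], "hand": 3}}

```text
time: 29.22
eef_pos: [421.7, 368.0, 14.6]
orientation: [33.8, 90.0, 56.6]
contact_force: [-0.2, 0.2, -0.4]
width: 39.9
```

Run:
```python
from h import *
plan(421.3,368.8,15,22.7)
```

```text
t 29.23 tcp [421.7 368.   14.6] jawdir 22.8 toolx [ 0.  0. -1.] roll 0.1
 shift tool axes now (cm): [-0.04  0.09 -0.  ]
 shift in axes after roll: [-0.04  0.09 -0.  ] F [-0.2  0.2 -0.4] w 39.9
```

Request:
{"api": "arm_command", "payload": {"moves": [[-3,0,0,0],[-5,0,0,0],[-4,0,0,9.1],[0,0,0,9.1],[0,0,0,9.1],[0,0,0,0]]}}

```text
time: 29.98
eef_pos: [421.4, 367.7, 134.5]
orientation: [-66.5, 90.0, -70.9]
contact_force: [0.0, 0.5, -0.7]
width: 39.8
```

Run:
```python
from h import *
plan(561.2,-55,80,-4.5)
plan(425,-45,80,-4.5)
shot('side','s19',(260,200,380,330),5)
```

```text
t 29.98 tcp [421.4 367.7 134.5] jawdir -4.4 toolx [ 0.    -0.001 -1.   ] roll 0.1
 shift tool axes now (cm): [  5.49 -41.08  17.15]
 shift in axes after roll: [  5.49 -41.04  17.25] F [ 0.   0.5 -0.7] w 39.8
t 29.98 tcp [421.4 367.7 134.5] jawdir -4.4 toolx [ 0.    -0.001 -1.   ] roll 0.1
 shift tool axes now (cm): [  5.48 -41.12   3.49]
 shift in axes after roll: [  5.48 -41.11   3.59] F [ 0.   0.5 -0.7] w 39.8
```

View pics/s19.png

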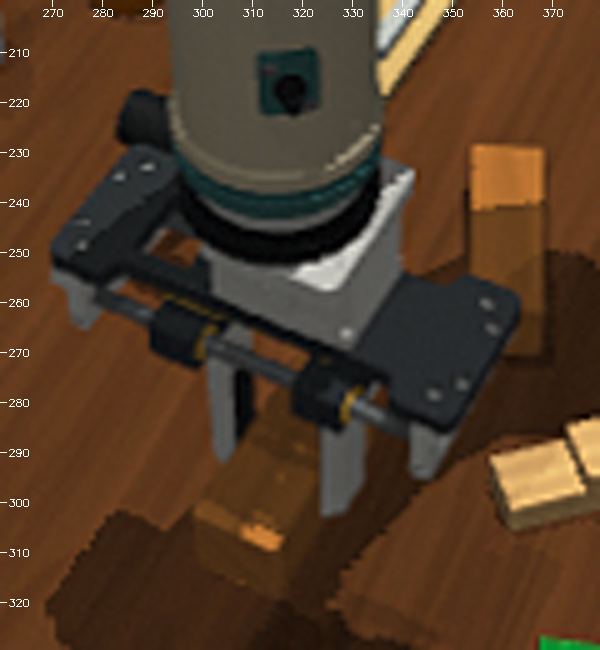

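Held firmly. Moving to the nest, first along y, then +x.

Request:
{"api": "arm_command", "payload": {"moves": [[0,-5.9,0.5,0],[0,-5.9,0.5,0],[0,-5.9,0.5,0],[0,-5.9,0.5,0],[0,-5.9,0.5,0],[0,-5.9,0.5,0],[0,-5.6,0.5,0],[1,0,4.5,0],[2,0,4.5,0],[2.4,0,4.6,0]]}}

```text
time: 31.28
eef_pos: [561.8, -54.8, 80.0]
orientation: [17.9, 90.0, 13.6]
contact_force: [1.1, 1.1, -0.8]
width: 40.1
```

Request:
{"api": "arm_command", "payload": {"moves": [[0,0,0,0],[0,0,0,0]]}}

```text
time: 31.52
eef_pos: [558.8, -53.8, 80.1]
orientation: [170.9, 89.9, 166.5]
contact_force: [-0.4, -0.6, -0.3]
width: 39.6
```

Run:
```python
from sc import *
plan(561.7,-55,27,-4.5)
s,M=jaw();x,y,z=s['eef_pos'];a=np.radians(85.6)
im=shot('side','s20');im=np.clip(im.astype(float)*1.8,0,255).astype(np.uint8);cv2.imwrite('raw_side.png',im);save(im,'s20',(300,140,380,220),8)
bx=scene((561.2,-54.1),85.5); bx.append((box(x+1*np.cos(a),y+1*np.sin(a),85.6,(-47.5,47.5),(-20,20),(z-14.8,z+25.2)),(0,255,0)))
overlay('raw_side.png','side','h20',bx,(300,140,380,220),8)
```

```text
t 31.52 tcp [558.8 -53.8  80.1] jawdir -4.4 toolx [-0.002  0.001 -1.   ] roll 0.1
 shift tool axes now (cm): [ 5.31 -0.1   0.31]
 shift in axes after roll: [ 5.31 -0.1   0.31] F [-0.4 -0.6 -0.3] w 39.6
```

View pics/h20.png

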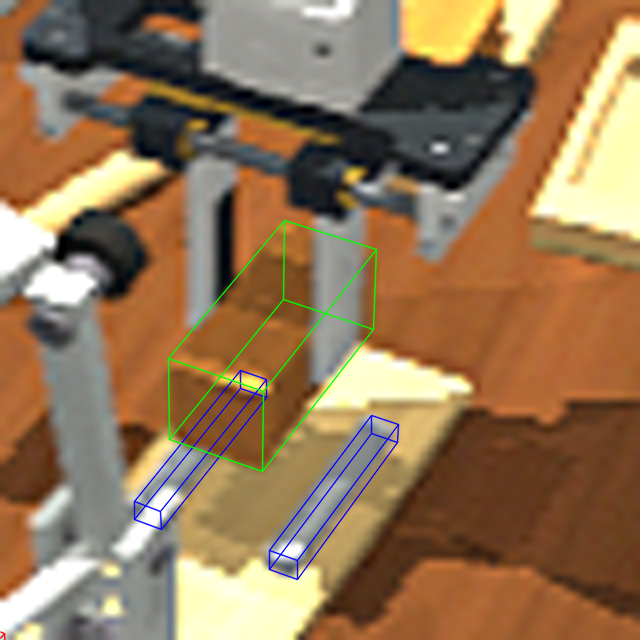

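Request:
{"api": "arm_command", "payload": {"moves": [[1.5,-0.1,0.25,0],[1.5,0,0,0],[0.8,0,0,0],[0,0,0,0],[0,0,0,0]]}}

```text
time: 32.2
eef_pos: [562.8, -55.2, 42.7]
orientation: [23.4, 90.0, 19.0]
contact_force: [-0.4, 0.1, -1.2]
width: 40.2
```

Run:
```python
from sc import *
plan(561.7,-55,27,-4.5)
im=shot('side','s20');im=np.clip(im.astype(float)*1.8,0,255).astype(np.uint8);save(im,'s21',(300,140,380,220),8)
```

```text
t 32.2 tcp [562.8 -55.2  42.7] jawdir -4.5 toolx [ 0.  0. -1.] roll 0.0
 shift tool axes now (cm): [ 1.57  0.01 -0.11]
 shift in axes after roll: [ 1.57  0.01 -0.11] F [-0.4  0.1 -1.2] w 40.2
```

View pics/s21.png

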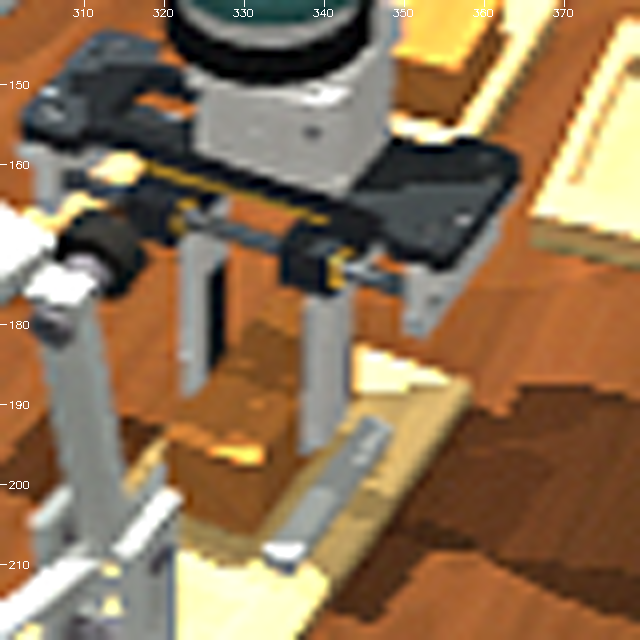

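Request:
{"api": "arm_command", "payload": {"moves": [[0.8,0,-0.1,0],[0.7,0,0,0],[0,0,0,0],[0,0,0,0]]}}

```text
time: 32.75
eef_pos: [561.5, -55.2, 27.4]
orientation: [174.3, 90.0, 169.8]
contact_force: [-0.4, -1.1, -0.1]
width: 39.6
```

Request:
{"api": "arm_command", "payload": {"moves": [[0.1,0,0,0],[0,0,0,0]]}}

```text
time: 33.0
eef_pos: [561.5, -55.3, 26.5]
orientation: [164.7, 90.0, 160.2]
contact_force: [0.2, 0.4, -0.5]
width: 39.7
```

Request:
{"api": "arm_command", "payload": {"moves": [[0.1,0,0,0],[0,0,0,0]]}}

```text
time: 33.25
eef_pos: [561.6, -55.3, 26.4]
orientation: [-58.9, 90.0, -63.4]
contact_force: [-1.0, -0.5, 6.8]
width: 40.1
```

Touched down. I'll release, lift, move to the knob and check the block.

Request:
{"api": "arm_command", "payload": {"moves": [[0,0,0,0],[0,0,0,0],[-4,0,0,0],[-5,0,0,0],[-5,0,0,0],[-5,0,0,0],[-5,0,0,0],[0,0,0,0]], "hand": 6}}

```text
time: 34.25
eef_pos: [564.1, -54.8, 269.4]
orientation: [1.3, 89.5, -3.2]
contact_force: [-0.0, 0.6, -0.6]
width: 60.0
```

Request:
{"api": "arm_command", "payload": {"moves": [[0,6,0,0],[0,6,0,0],[0,6,0,0],[0,6,0,0],[0,0,0,0],[3,0,0,0],[3,0,0,0],[3,0,0,0],[0,0,0,0]]}}

```text
time: 35.38
eef_pos: [578.3, 181.6, 172.5]
orientation: [-148.9, 89.6, -153.4]
contact_force: [-0.4, -0.2, 0.4]
width: 59.6
```

Run:
```python
from sc import *
plan(580,184.8,97,-4.5)
im=shot('side','s22');im=np.clip(im.astype(float)*1.5,0,255).astype(np.uint8);cv2.imwrite('raw_side.png',im)
bx=scene((561.2,-54.1),85.5); bx.append((box(561.2,-54.1,85.6,(-47.5,47.5),(-20,20),(12,52)),(0,255,0)))
overlay('raw_side.png','side','h22',bx,(270,130,370,250),6)
```

```text
t 35.38 tcp [578.3 181.6 172.5] jawdir -4.5 toolx [-0.006 -0.003 -1.   ] roll -0.0
 shift tool axes now (cm): [7.54 0.36 0.19]
 shift in axes after roll: [7.54 0.36 0.19] F [-0.4 -0.2  0.4] w 59.6
```

View pics/h22.png

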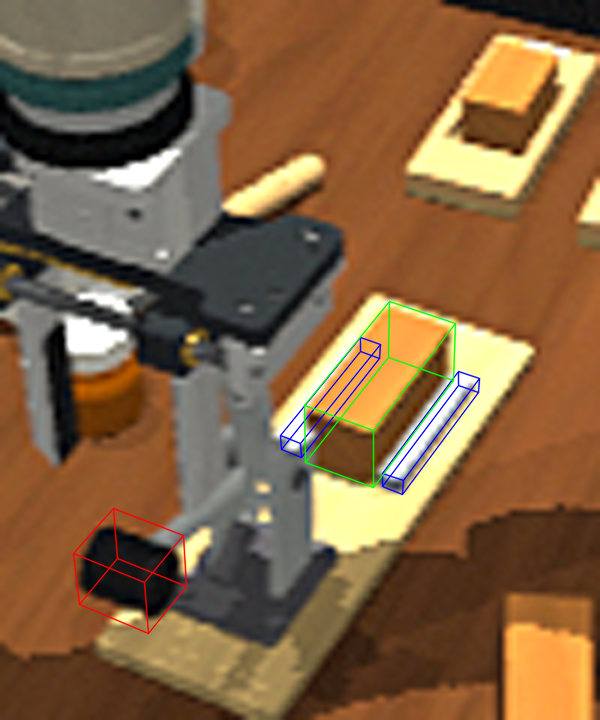

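The middle block is centred in the nest, matching its outline in the overlay. Next, the knob.

Request:
{"api": "arm_command", "payload": {"moves": [[2.5,0.2,0.1,0],[2.5,0,0,0],[2,0,0,0],[0.5,0,0,0],[0,0,0,0],[0,0,0,0],[0,0,0,0]]}}

```text
time: 36.3
eef_pos: [582.0, 186.1, 101.4]
orientation: [21.7, 89.9, 17.2]
contact_force: [-0.1, 0.6, -0.5]
width: 59.8
```

Run:
```python
from sc import *
plan(580,184.5,97,-4.5)
```

```text
t 36.3 tcp [582.  186.1 101.4] jawdir -4.5 toolx [ 0.001  0.    -1.   ] roll 0.0
 shift tool axes now (cm): [ 0.44 -0.17 -0.18]
 shift in axes after roll: [ 0.44 -0.17 -0.18] F [-0.1  0.6 -0.5] w 59.8
```

Request:
{"api": "arm_command", "payload": {"moves": [[0.4,-0.15,0,0],[0,0,0,0],[0,0,0,0],[0,0,0,0],[0,0,0,0],[0,0,0,0]], "hand": 2.5, "grip_force": 45}}

```text
time: 37.05
eef_pos: [580.1, 184.3, 96.3]
orientation: [-157.3, 89.9, -161.8]
contact_force: [-4.8, -0.2, 1.7]
width: 35.9
```

Request:
{"api": "arm_command", "payload": {"moves": [[-1.0,-0.3,0,0],[-0.96,-0.44,0,0],[-1.81,-1.07,0,0],[-1.59,-1.36,0,0],[-1.33,-1.62,0,0],[-1.03,-1.83,0,0],[-0.69,-1.98,0,0],[-0.34,-2.07,0,0],[0.03,-2.1,0,0],[0.39,-2.06,0,0]]}}

```text
time: 38.3
eef_pos: [569.9, 36.6, 183.2]
orientation: [24.7, 89.8, 20.2]
contact_force: [-6.1, 0.4, -4.8]
width: 35.2
```

Request:
{"api": "arm_command", "payload": {"moves": [[0.74,-1.96,0,0],[0.2,-0.4,0,0],[0,0,0,0],[0,0,0,0]]}}

```text
time: 38.8
eef_pos: [567.9, 9.7, 173.5]
orientation: [-66.4, 89.7, -71.1]
contact_force: [-6.0, -5.5, 0.5]
width: 35.2
```

Run:
```python
from h import *
plan(568,18.6,174,-4.5)
shot('side','s23',(290,130,390,250),6)
```

```text
t 38.8 tcp [567.9   9.7 173.5] jawdir -4.7 toolx [ 0.001 -0.004 -1.   ] roll -0.2
 shift tool axes now (cm): [-0.05  0.88 -0.07]
 shift in axes after roll: [-0.05  0.88 -0.06] F [-6.  -5.5  0.5] w 35.2
```

View pics/s23.png

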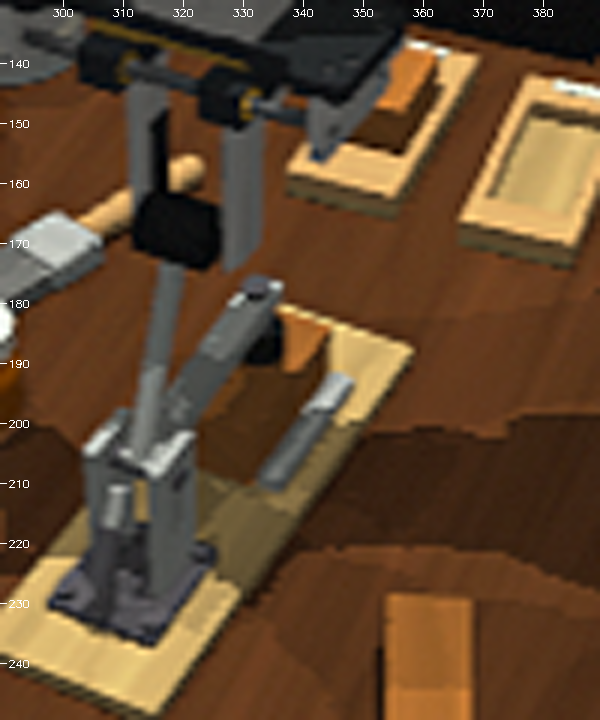

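Request:
{"api": "arm_command", "payload": {"moves": [[0.1,-0.3,0,0],[0,0,0,0]]}}

```text
time: 39.1
eef_pos: [567.8, 7.6, 172.4]
orientation: [-54.1, 89.8, -58.7]
contact_force: [-6.4, -3.4, -1.8]
width: 35.5
```

Request:
{"api": "arm_command", "payload": {"moves": [[0,0,0,0],[0,0,0,0],[0,0,0,0],[-4,0,0,0],[-5,0,0,0],[-5,0,0,0],[0,0,0,0]], "hand": 6.5}}

```text
time: 39.98
eef_pos: [570.6, 11.3, 314.1]
orientation: [10.2, 89.4, 5.8]
contact_force: [-0.2, -0.2, -0.8]
width: 65.3
```

Run:
```python
from sc import *
plan(568,18.5,174,-4.5)
shot('side','s24',(290,130,390,250),6)
```

```text
t 39.98 tcp [570.6  11.3 314.1] jawdir -4.5 toolx [ 0.01   0.001 -1.   ] roll 0.0
 shift tool axes now (cm): [14.    0.67 -0.45]
 shift in axes after roll: [14.    0.67 -0.45] F [-0.2 -0.2 -0.8] w 65.3
```

View pics/s24.png

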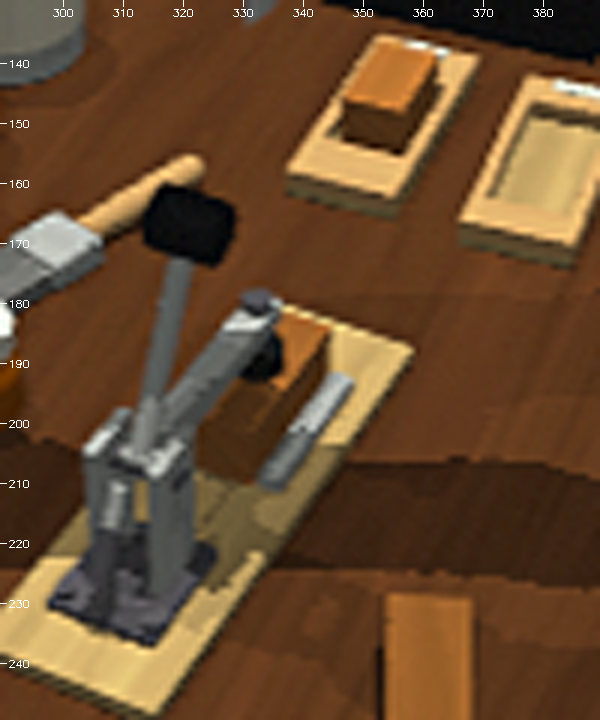

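Request:
{"api": "arm_command", "payload": {"moves": [[0,0,0,0],[0,0,0,0],[0,0,0,0],[0,0,0,0],[0,0,0,0],[0,0,0,0],[0,0,0,0],[0,0,0,0],[0,0,0,0],[0,0,0,0]]}}

```text
time: 41.28
eef_pos: [567.7, 10.0, 309.4]
orientation: [-20.9, 90.0, -25.4]
contact_force: [0.5, -0.6, -0.3]
width: 65.0
```

The clamp is locked again, with the knob at (321,167), and the hand has been clear for over 1 s. Swinging it back.

Request:
{"api": "arm_command", "payload": {"moves": [[4,0.8,0,0],[4,0,0,0],[4,0,0,0],[1.5,0,0,0],[0,0,0,0],[0,0,0,0]]}}

```text
time: 42.02
eef_pos: [569.5, 18.4, 175.9]
orientation: [12.4, 89.8, 7.9]
contact_force: [0.7, 1.1, 0.8]
width: 64.8
```

Run:
```python
from sc import *
plan(568,18.7,174,-4.5)
```

```text
t 42.02 tcp [569.5  18.4 175.9] jawdir -4.5 toolx [ 0.003  0.    -1.   ] roll 0.0
 shift tool axes now (cm): [ 0.19  0.02 -0.15]
 shift in axes after roll: [ 0.19  0.02 -0.15] F [0.7 1.1 0.8] w 64.8
```

Request:
{"api": "arm_command", "payload": {"moves": [[0.2,0,-0.1,0],[0,0,0,0],[0,0,0,0],[0,0,0,0],[0,0,0,0]], "hand": 2.5}}

```text
time: 42.65
eef_pos: [568.5, 18.1, 172.8]
orientation: [7.9, 89.9, 3.5]
contact_force: [3.9, -0.8, -0.6]
width: 36.1
```

Request:
{"api": "arm_command", "payload": {"moves": [[-0.4,0.96,0,0],[-0.34,1.0,0,0],[-0.39,2.06,0,0],[-0.03,2.1,0,0],[0.34,2.07,0,0],[0.69,1.98,0,0],[1.03,1.83,0,0],[1.33,1.62,0,0]]}}

```text
time: 43.65
eef_pos: [578.3, 156.8, 152.1]
orientation: [52.4, 89.8, 48.0]
contact_force: [0.4, 3.5, 7.7]
width: 34.6
```

Request:
{"api": "arm_command", "payload": {"moves": [[1.59,1.36,0,0],[1.81,1.07,0,0],[1.8,0.5,0,0],[0,0,0,0],[0,0,0,0]]}}

```text
time: 44.28
eef_pos: [580.9, 193.5, 99.9]
orientation: [77.2, 89.1, 73.0]
contact_force: [1.8, 15.0, 1.5]
width: 35.8
```

Request:
{"api": "arm_command", "payload": {"moves": [[0,0,0,0],[0,0,0,0],[0,0,0,0],[-4,0,0,0],[-5,0,0,0],[-5,0,0,0],[-4,0,0,0],[0,0,0,0]], "hand": 6.5}}

```text
time: 45.28
eef_pos: [581.7, 183.6, 281.5]
orientation: [21.7, 89.7, 17.2]
contact_force: [0.5, -0.1, -0.8]
width: 65.1
```

Run:
```python
from h import *
plan(561.5,-54.2,90,-4.5)
shot('side','s25',(260,140,380,250),6)
```

```text
t 45.27 tcp [581.7 183.6 281.5] jawdir -4.5 toolx [ 0.006  0.002 -1.   ] roll -0.0
 shift tool axes now (cm): [ 19.09 -23.91  -0.24]
 shift in axes after roll: [ 19.09 -23.91  -0.26] F [ 0.5 -0.1 -0.8] w 65.1
```

View pics/s25.png

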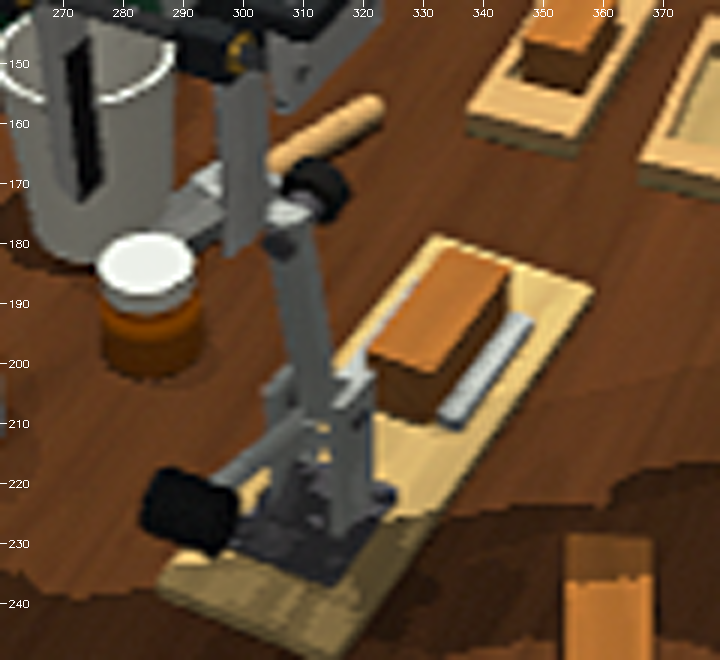

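Right back again, with the knob at (291,224). Picking up the middle block.

Request:
{"api": "arm_command", "payload": {"moves": [[0,-6,-0.1,0],[0,-6,-0.1,0],[0,-6,0,0],[0,-5.9,0,0],[5,0,0,0],[5,0,0,0],[5,0,0,0],[4,0,0,0],[0,0,0,0],[0,0,0,0]]}}

```text
time: 46.58
eef_pos: [559.8, -54.9, 88.7]
orientation: [52.5, 90.0, 48.0]
contact_force: [-0.3, 0.2, 0.9]
width: 65.2
```

Run:
```python
from h import *
plan(561.5,-54.2,28,-4.5)
```

```text
t 46.58 tcp [559.8 -54.9  88.7] jawdir -4.5 toolx [ 0.  0. -1.] roll 0.0
 shift tool axes now (cm): [6.07 0.08 0.16]
 shift in axes after roll: [6.07 0.08 0.16] F [-0.3  0.2  0.9] w 65.2
```

Request:
{"api": "arm_command", "payload": {"moves": [[2.5,0,0.1,0],[2.2,0,0,0],[1.3,0,0,0],[0,0,0,0],[0,0,0,0]]}}

```text
time: 47.2
eef_pos: [561.4, -55.0, 29.2]
orientation: [4.5, 89.9, 0.0]
contact_force: [-0.5, -0.2, -0.2]
width: 65.1
```

Request:
{"api": "arm_command", "payload": {"moves": [[0,0,0,0],[0,0,0,0],[0,0,0,0],[0,0,0,0],[-3,0,0,0],[-4,0,0,0],[-3,0,0,0],[0,0,0,0]], "hand": 3, "grip_force": 30}}

```text
time: 48.2
eef_pos: [562.0, -55.1, 129.9]
orientation: [1.1, 89.8, -3.3]
contact_force: [-0.4, 0.0, -1.2]
width: 39.9
```

Run:
```python
from h import *
plan(489,-339.5,70,3.5)
```

```text
t 48.2 tcp [562.  -55.1 129.9] jawdir -4.5 toolx [ 0.004 -0.    -1.   ] roll -8.0
 shift tool axes now (cm): [  5.97 -28.93  -5.08]
 shift in axes after roll: [  5.95 -27.94  -9.05] F [-0.4  0.  -1.2] w 39.9
```

Request:
{"api": "arm_command", "payload": {"moves": [[0,0,0,-8],[0,-5.6,-1.8,0],[0.5,-5.6,-1.8,0],[1,-5.6,-1.8,0],[1.5,-5.6,-1.8,0],[2,-5.6,-1.8,0],[0,0,0,0],[0,0,0,0]]}}

```text
time: 49.2
eef_pos: [487.5, -338.9, 76.9]
orientation: [113.1, 89.9, 116.7]
contact_force: [0.3, 0.3, -0.9]
width: 39.7
```

Run:
```python
from sc import *
plan(489,-339.5,24,3.5)
im=shot('side','s26');im=np.clip(im.astype(float)*1.5,0,255).astype(np.uint8);cv2.imwrite('raw_side.png',im)
s,M=jaw();x,y,z=s['eef_pos'];a=np.radians(93.5)
bx=scene((561.2,-54.1),85.5,T={107:(488.8,-338.9,-86.5)}); bx.append((box(x+.8*np.cos(a),y+.8*np.sin(a),93.5,(-47.5,47.5),(-20,20),(z-17,z+23)),(0,255,0)))
overlay('raw_side.png','side','h26',bx,(340,100,420,190),8)
```

```text
t 49.2 tcp [ 487.5 -338.9   76.9] jawdir 3.5 toolx [-0.001  0.002 -1.   ] roll 0.0
 shift tool axes now (cm): [ 5.29 -0.08  0.15]
 shift in axes after roll: [ 5.29 -0.08  0.15] F [ 0.3  0.3 -0.9] w 39.7
```

View pics/h26.png

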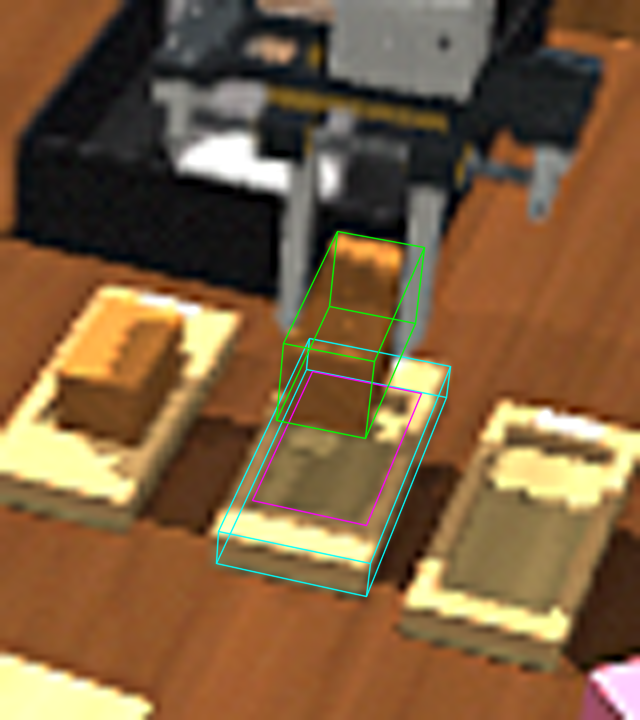

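Request:
{"api": "arm_command", "payload": {"moves": [[2,-0.05,0.1,0],[2,0,0,0],[0.6,0,0,0],[0,0,0,0],[0,0,0,0]]}}

```text
time: 49.88
eef_pos: [489.5, -340.6, 32.5]
orientation: [-24.0, 90.0, -20.5]
contact_force: [-0.4, 0.6, -0.6]
width: 39.8
```

Run:
```python
from sc import *
plan(489,-339.5,23.2,3.5)
im=shot('side','s26');im=np.clip(im.astype(float)*1.8,0,255).astype(np.uint8);save(im,'s27',(340,100,420,190),8)
```

```text
t 49.88 tcp [ 489.5 -340.6   32.5] jawdir 3.5 toolx [ 0.001 -0.    -1.   ] roll 0.0
 shift tool axes now (cm): [ 0.93  0.11 -0.04]
 shift in axes after roll: [ 0.93  0.11 -0.04] F [-0.4  0.6 -0.6] w 39.8
```

View pics/s27.png

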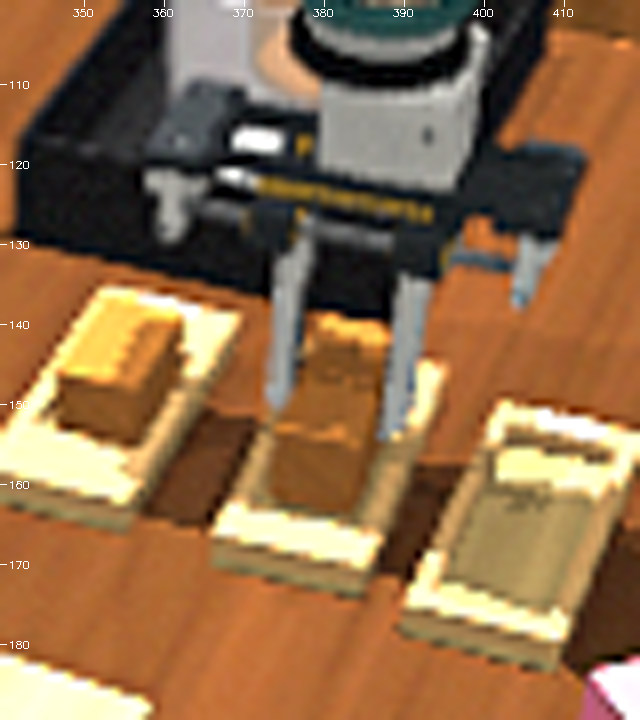

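Request:
{"api": "arm_command", "payload": {"moves": [[0.5,0.1,0,0],[0.4,0,0,0],[0,0,0,0],[0,0,0,0]]}}

```text
time: 50.42
eef_pos: [489.0, -339.6, 23.1]
orientation: [63.6, 90.0, 67.1]
contact_force: [-0.6, 0.3, -1.3]
width: 39.5
```

Request:
{"api": "arm_command", "payload": {"moves": [[0.1,0,0,0],[0,0,0,0]]}}

```text
time: 50.68
eef_pos: [489.1, -339.7, 22.4]
orientation: [-45.6, 90.0, -42.1]
contact_force: [-1.0, 0.4, 1.7]
width: 39.6
```

Request:
{"api": "arm_command", "payload": {"moves": [[0,0,0,0],[0,0,0,0],[-3,0,0,0],[-5,0,0,0],[-5,0,0,0],[0,6,0,0],[0,6,0,0],[0,6,0,0]], "hand": 6}}

```text
time: 51.68
eef_pos: [477.7, -158.3, 152.4]
orientation: [-1.1, 89.9, 2.4]
contact_force: [0.4, 0.3, 0.6]
width: 60.2
```

Run:
```python
from sc import *
plan(408,110.4,140,19.2)
im=shot('side','s28'); save(im,'s28',(320,100,440,270),4)
bx=scene((561.2,-54.1),85.5,{120:(408.1,110.3,-70.8)})
overlay('raw_side.png','side','h28',bx,(320,210,400,280),8)
im=shot('top','t28',(200,160,480,300),2.8)
```

```text
t 51.67 tcp [ 477.7 -158.3  152.4] jawdir 3.5 toolx [ 0.001  0.    -1.   ] roll -15.7
 shift tool axes now (cm): [ 1.23 27.24 -5.33]
 shift in axes after roll: [ 1.24 27.67  2.25] F [0.4 0.3 0.6] w 60.2
```

View pics/s28.png

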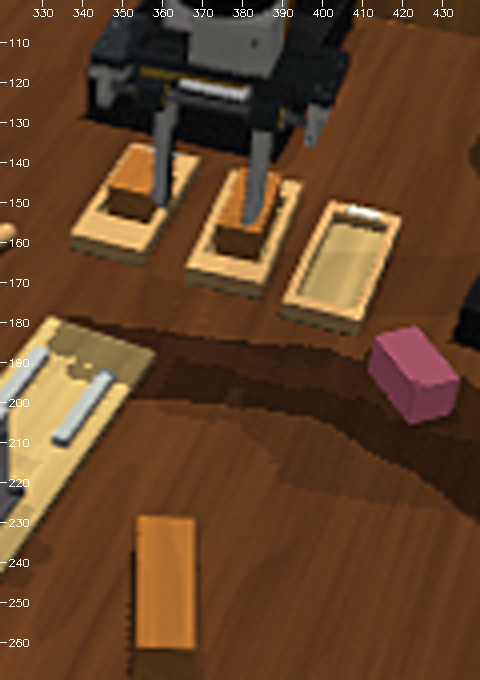

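View pics/h28.png

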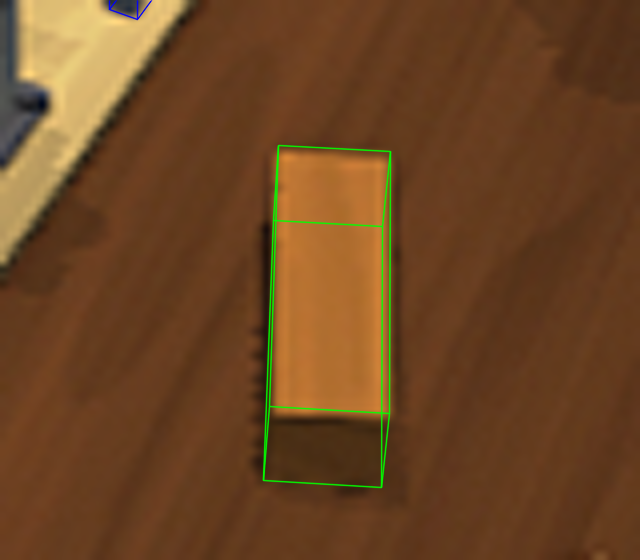

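View pics/t28.png

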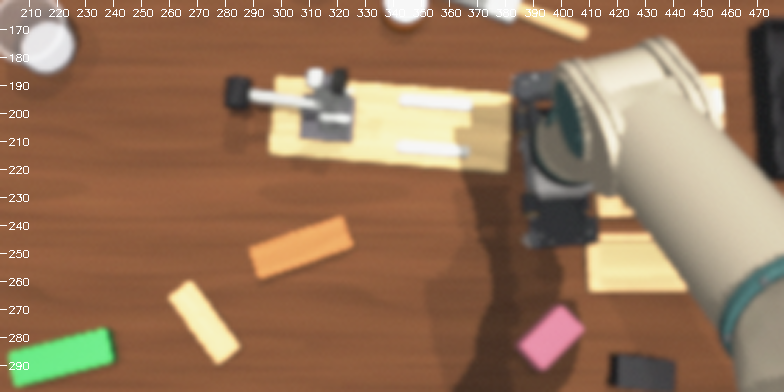

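The short and middle blocks lie in their slots, and the long one is where it was, matching its outline in the overlay. Going to it.

Request:
{"api": "arm_command", "payload": {"moves": [[0,0,0,-8],[0,0,0,-7.7],[0.2,5.5,0.45,0],[0.2,5.5,0.45,0],[0.2,5.5,0.45,0],[0.2,5.5,0.45,0],[0.2,5.6,0.45,0],[3,0,0,0],[3,0,0,0],[0,0,0,0]]}}

```text
time: 53.02
eef_pos: [407.2, 107.5, 81.0]
orientation: [-176.2, 89.8, -156.9]
contact_force: [-0.5, -0.3, 1.4]
width: 59.9
```

Run:
```python
from sc import *
plan(408,110.4,15,19.2)
shot('side','s29',(310,180,410,280),6)
```

```text
t 53.02 tcp [407.2 107.5  81. ] jawdir 19.3 toolx [-0.003 -0.001 -1.   ] roll 0.1
 shift tool axes now (cm): [6.6  0.25 0.2 ]
 shift in axes after roll: [6.6  0.25 0.19] F [-0.5 -0.3  1.4] w 59.9
```

View pics/s29.png

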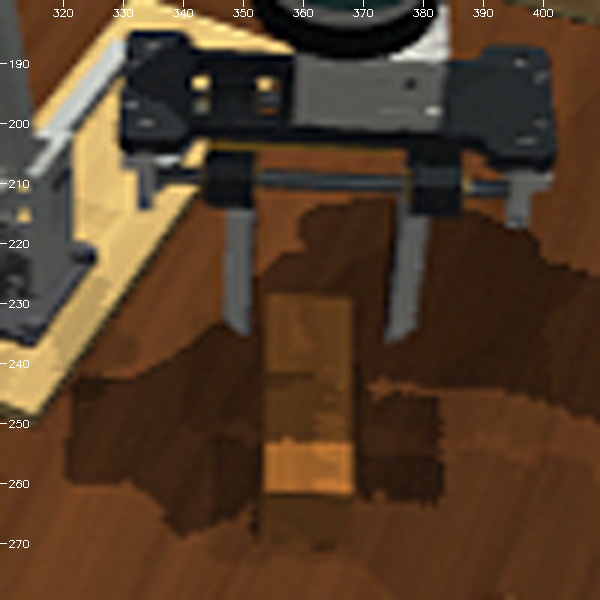

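Request:
{"api": "arm_command", "payload": {"moves": [[2.5,0.1,0.1,0],[2.5,0,0,0],[1.4,0,0,0],[0,0,0,0],[0,0,0,0]]}}

```text
time: 53.7
eef_pos: [409.8, 109.5, 19.1]
orientation: [0.9, 89.9, 20.0]
contact_force: [1.2, -0.5, -1.0]
width: 60.0
```

Run:
```python
from sc import *
plan(408,110.4,15,19.2)
```

```text
t 53.7 tcp [409.8 109.5  19.1] jawdir 19.2 toolx [ 0.002  0.001 -1.   ] roll -0.0
 shift tool axes now (cm): [ 0.41  0.14 -0.14]
 shift in axes after roll: [ 0.41  0.14 -0.14] F [ 1.2 -0.5 -1. ] w 60.0
```

Request:
{"api": "arm_command", "payload": {"moves": [[0.2,0.1,-0.1,0],[0,0,0,0],[0,0,0,0],[0,0,0,0]]}}

```text
time: 54.2
eef_pos: [407.6, 110.0, 16.2]
orientation: [-4.0, 90.0, 15.3]
contact_force: [0.9, -0.7, 0.1]
width: 59.9
```

Request:
{"api": "arm_command", "payload": {"moves": [[0,0,0,0],[0,0,0,0],[0,0,0,0],[0,0,0,0]], "hand": 3}}

```text
time: 54.7
eef_pos: [407.5, 110.0, 16.1]
orientation: [77.8, 90.0, 97.0]
contact_force: [1.6, 0.1, -0.2]
width: 39.5
```

Run:
```python
from sc import *
plan(408,110.4,15,19.2)
```

```text
t 54.7 tcp [407.5 110.   16.1] jawdir 19.2 toolx [-0.  0. -1.] roll 0.0
 shift tool axes now (cm): [0.11 0.02 0.05]
 shift in axes after roll: [0.11 0.02 0.05] F [ 1.6  0.1 -0.2] w 39.5
```

Request:
{"api": "arm_command", "payload": {"moves": [[-3,0,0,0],[-5,0,0,0],[-3.5,0,0,7.9],[0,0,0,7.9],[0,0,0,7.9],[0,0,0,0]]}}

```text
time: 55.45
eef_pos: [407.3, 109.7, 131.2]
orientation: [-89.4, 90.0, -93.8]
contact_force: [-0.5, -0.5, -1.9]
width: 39.8
```

Run:
```python
from h import *
plan(561.6,-54.2,80,-4.5)
```

```text
t 55.45 tcp [407.3 109.7 131.2] jawdir -4.4 toolx [-0.    -0.001 -1.   ] roll 0.1
 shift tool axes now (cm): [  5.13 -15.16  16.64]
 shift in axes after roll: [  5.13 -15.13  16.67] F [-0.5 -0.5 -1.9] w 39.8
```

Request:
{"api": "arm_command", "payload": {"moves": [[0,-5,0,0],[0,-5,0,0],[0,-5.1,0,0],[0,0,4.2,0],[1,0,4.2,0],[2,0,4.1,0],[2.1,0,4.1,0],[0,0,0,0],[0,0,0,0]]}}

```text
time: 56.58
eef_pos: [559.9, -53.1, 79.6]
orientation: [174.7, 89.9, 170.4]
contact_force: [-0.3, 0.4, -1.8]
width: 40.1
```

Run:
```python
from sc import *
plan(561.6,-54.2,28.2,-4.5)
s,M=jaw();x,y,z=s['eef_pos'];a=np.radians(85.6)
im=shot('side','s30');im=np.clip(im.astype(float)*1.8,0,255).astype(np.uint8);cv2.imwrite('raw_side.png',im)
bx=scene((561.2,-54.1),85.5); bx.append((box(x,y,85.6,(-60,60),(-20,20),(z-16,z+24)),(0,255,0)))
overlay('raw_side.png','side','h30',bx,(300,140,380,220),8)
```

```text
t 56.58 tcp [559.9 -53.1  79.6] jawdir -4.4 toolx [-0.002  0.    -1.   ] roll 0.1
 shift tool axes now (cm): [ 5.14 -0.09  0.19]
 shift in axes after roll: [ 5.14 -0.09  0.19] F [-0.3  0.4 -1.8] w 40.1
```

View pics/h30.png

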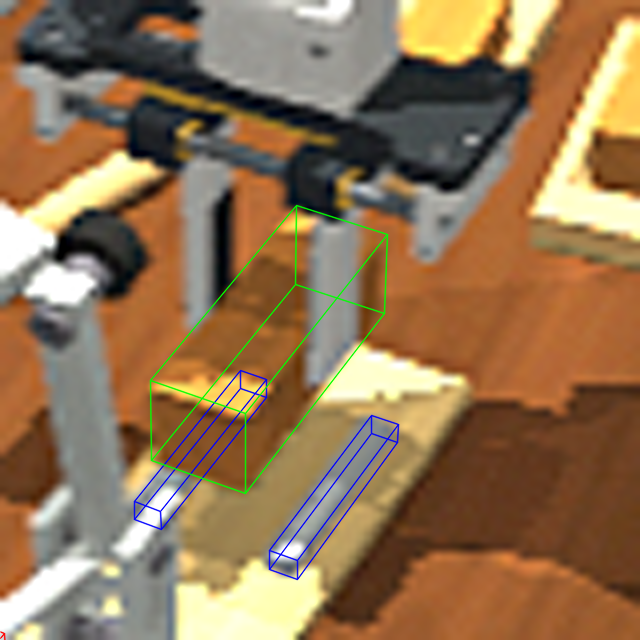

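Aligned. Lowering.

Request:
{"api": "arm_command", "payload": {"moves": [[1.5,-0.1,0.15,0],[1.5,0,0,0],[0.7,0,0,0],[0,0,0,0],[0,0,0,0]]}}

```text
time: 57.25
eef_pos: [562.9, -54.4, 43.3]
orientation: [25.6, 90.0, 21.1]
contact_force: [0.3, -0.0, 0.2]
width: 39.4
```

Run:
```python
from sc import *
plan(561.6,-54.2,28.2,-4.5)
im=shot('side','s31');im=np.clip(im.astype(float)*1.8,0,255).astype(np.uint8);save(im,'s31',(300,140,380,220),8)
```

```text
t 57.25 tcp [562.9 -54.4  43.3] jawdir -4.5 toolx [ 0.  0. -1.] roll 0.0
 shift tool axes now (cm): [ 1.51  0.01 -0.13]
 shift in axes after roll: [ 1.51  0.01 -0.13] F [ 0.3 -0.   0.2] w 39.4
```

View pics/s31.png

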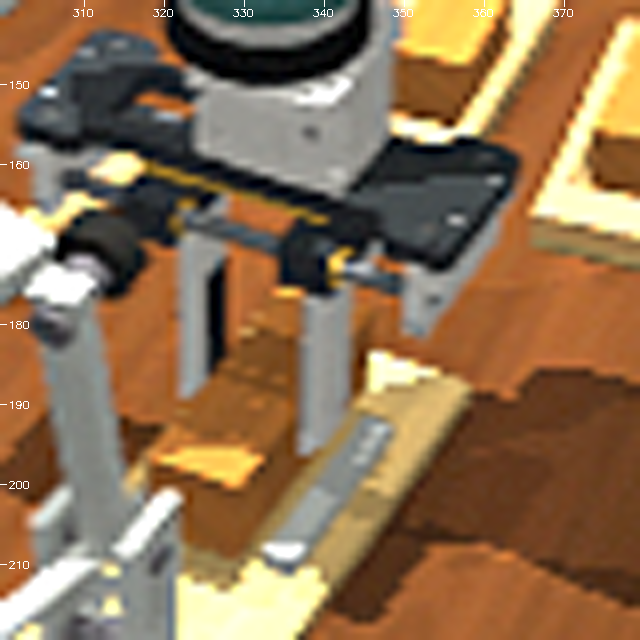

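Request:
{"api": "arm_command", "payload": {"moves": [[0.8,0,-0.1,0],[0.6,0,0,0],[0,0,0,0],[0,0,0,0]]}}

```text
time: 57.8
eef_pos: [561.6, -54.5, 29.0]
orientation: [169.4, 90.0, 164.9]
contact_force: [-1.1, 0.3, -0.6]
width: 39.9
```

Request:
{"api": "arm_command", "payload": {"moves": [[0.1,0,0,0],[0,0,0,0]]}}

```text
time: 58.05
eef_pos: [561.7, -54.5, 28.2]
orientation: [6.7, 90.0, 2.2]
contact_force: [-0.7, -0.5, -0.5]
width: 40.1
```

Request:
{"api": "arm_command", "payload": {"moves": [[0.1,0,0,0],[0,0,0,0]]}}

```text
time: 58.3
eef_pos: [561.8, -54.5, 28.1]
orientation: [-59.5, 90.0, -63.9]
contact_force: [-1.6, -0.9, 7.2]
width: 39.5
```

Request:
{"api": "arm_command", "payload": {"moves": [[0,0,0,0],[0,0,0,0],[-4,0,0,0],[-5,0,0,0],[-5,0,0,0],[-5,0,0,0],[-5,0,0,0],[0,0,0,0]], "hand": 6}}

```text
time: 59.3
eef_pos: [564.2, -54.0, 270.9]
orientation: [1.2, 89.5, -3.3]
contact_force: [0.4, -0.9, -1.5]
width: 60.0
```

Request:
{"api": "arm_command", "payload": {"moves": [[0,6,0,0],[0,6,0,0],[0,6,0,0],[0,6,0,0],[0,0,0,0],[3,0,0,0],[3,0,0,0],[3,0,0,0],[0,0,0,0]]}}

```text
time: 60.42
eef_pos: [578.5, 182.3, 174.0]
orientation: [-148.2, 89.6, -152.7]
contact_force: [0.8, -0.2, 0.7]
width: 60.2
```

Run:
```python
from sc import *
plan(581,184.5,97,-4.5)
im=shot('side','s32');im=np.clip(im.astype(float)*1.5,0,255).astype(np.uint8);cv2.imwrite('raw_side.png',im)
bx=scene((561.2,-54.1),85.5); bx.append((box(561.2,-54.1,85.6,(-60,60),(-20,20),(12,52)),(0,255,0)))
overlay('raw_side.png','side','h32',bx,(270,130,370,250),6)
```

```text
t 60.42 tcp [578.5 182.3 174. ] jawdir -4.5 toolx [-0.006 -0.003 -1.   ] roll -0.0
 shift tool axes now (cm): [7.7  0.27 0.28]
 shift in axes after roll: [7.7  0.27 0.28] F [ 0.8 -0.2  0.7] w 60.2
```

View pics/h32.png

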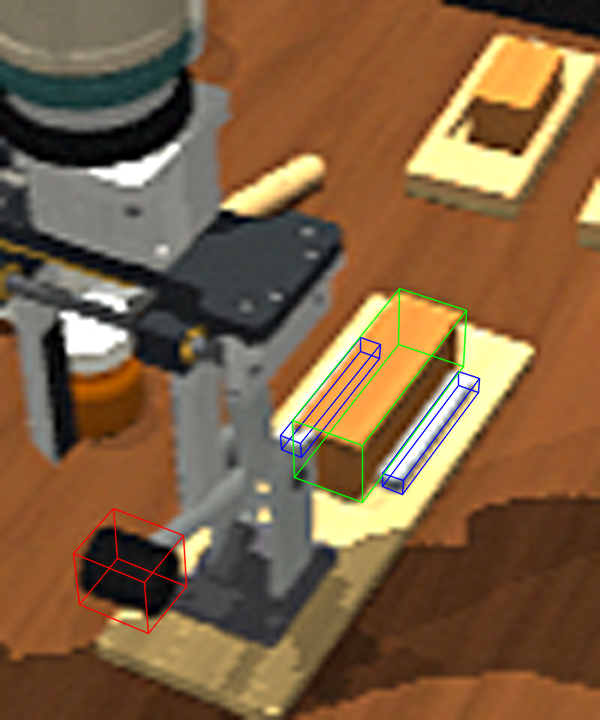

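The long block is centred. The short block seems shifted slightly in its tray, so I'll check it closely.

Run:
```python
from sc import *
im=cv2.imread('raw_side.png')
save(im,'z1',(330,125,400,180),10)
bx=scene((561.2,-54.1),85.5,T={82:(595.8,-343.8,-89.4),107:(488.8,-338.9,-86.5)}); bx.append((box(595.8,-343.8,90.6,(-35,35),(-20,20),(6,46)),(0,255,0)))
overlay('raw_side.png','side','z2',bx,(330,125,400,180),10)
```

```text
(no output)
```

View pics/z1.png

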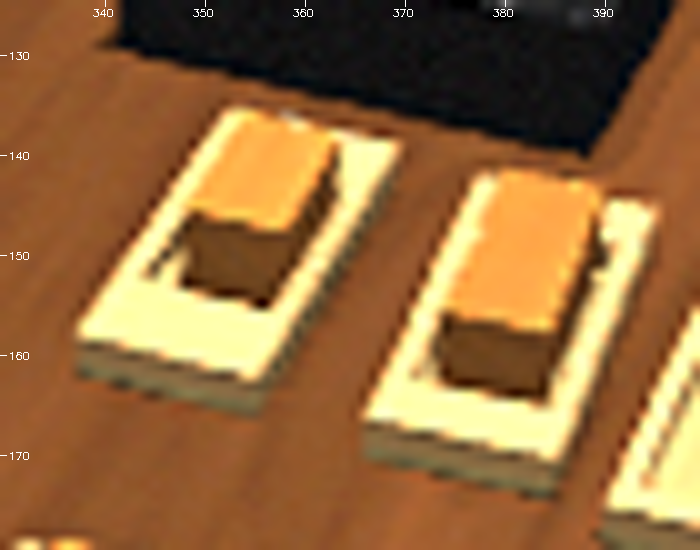

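View pics/z2.png

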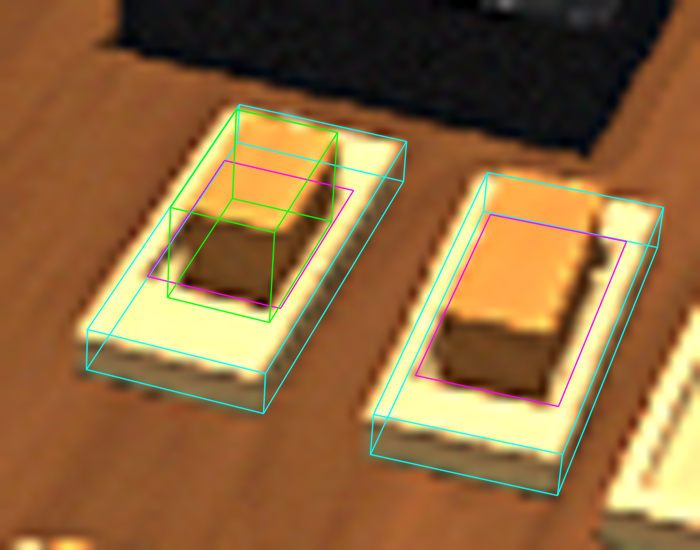

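The short block has been nudged a few mm and turned slightly inside its slot (the knock, probably). It still looks flat between the walls. I'll check it from the top later. Continuing with the clamp.

Request:
{"api": "arm_command", "payload": {"moves": [[2.5,0.1,0.05,0],[2.5,0,0,0],[2,0,0,0],[0.7,0,0,0],[0,0,0,0],[0,0,0,0],[0,0,0,0]]}}

```text
time: 61.35
eef_pos: [581.5, 185.9, 100.9]
orientation: [23.5, 89.9, 19.0]
contact_force: [0.6, 0.5, 1.0]
width: 59.9
```

Run:
```python
from sc import *
plan(581,184.5,97,-4.5)
```

```text
t 61.35 tcp [581.5 185.9 100.9] jawdir -4.5 toolx [ 0.001  0.    -1.   ] roll 0.0
 shift tool axes now (cm): [ 0.39 -0.15 -0.04]
 shift in axes after roll: [ 0.39 -0.15 -0.04] F [0.6 0.5 1. ] w 59.9
```

Request:
{"api": "arm_command", "payload": {"moves": [[0.4,-0.15,-0.05,0],[0,0,0,0],[0,0,0,0],[0,0,0,0],[0,0,0,0],[0,0,0,0]], "hand": 2.5, "grip_force": 45}}

```text
time: 62.1
eef_pos: [580.1, 184.1, 96.0]
orientation: [-142.6, 90.0, -147.0]
contact_force: [-1.3, -0.6, -0.4]
width: 35.8
```

Request:
{"api": "arm_command", "payload": {"moves": [[-1.0,-0.3,0,0],[-0.96,-0.44,0,0],[-1.81,-1.07,0,0],[-1.59,-1.36,0,0],[-1.33,-1.62,0,0],[-1.03,-1.83,0,0],[-0.69,-1.98,0,0],[-0.34,-2.07,0,0],[0.03,-2.1,0,0],[0.39,-2.06,0,0]]}}

```text
time: 63.35
eef_pos: [569.8, 36.6, 182.8]
orientation: [18.8, 89.7, 14.4]
contact_force: [0.3, -1.2, 1.4]
width: 35.2
```

Request:
{"api": "arm_command", "payload": {"moves": [[0.74,-1.96,0,0],[0.3,-0.7,0,0],[0,0,0,0],[0,0,0,0]]}}

```text
time: 63.85
eef_pos: [567.6, 5.9, 170.5]
orientation: [-61.1, 89.7, -65.8]
contact_force: [1.0, -7.5, 1.8]
width: 35.5
```

Request:
{"api": "arm_command", "payload": {"moves": [[0,0,0,0],[0,0,0,0],[0,0,0,0],[-4,0,0,0],[-5,0,0,0],[-5,0,0,0],[0,0,0,0]], "hand": 6.5}}

```text
time: 64.72
eef_pos: [568.9, 11.4, 313.0]
orientation: [11.4, 89.6, 7.0]
contact_force: [-0.8, 0.8, -0.7]
width: 64.9
```

Run:
```python
from sc import *
plan(568,18.5,174,-4.5)
shot('side','s34',(290,130,390,250),6)
shot('top','t34',(270,170,480,280),3.8)
```

```text
t 64.72 tcp [568.9  11.4 313. ] jawdir -4.4 toolx [ 0.008  0.001 -1.   ] roll 0.1
 shift tool axes now (cm): [13.9   0.68 -0.25]
 shift in axes after roll: [13.9   0.68 -0.25] F [-0.8  0.8 -0.7] w 64.9
```

View pics/s34.png

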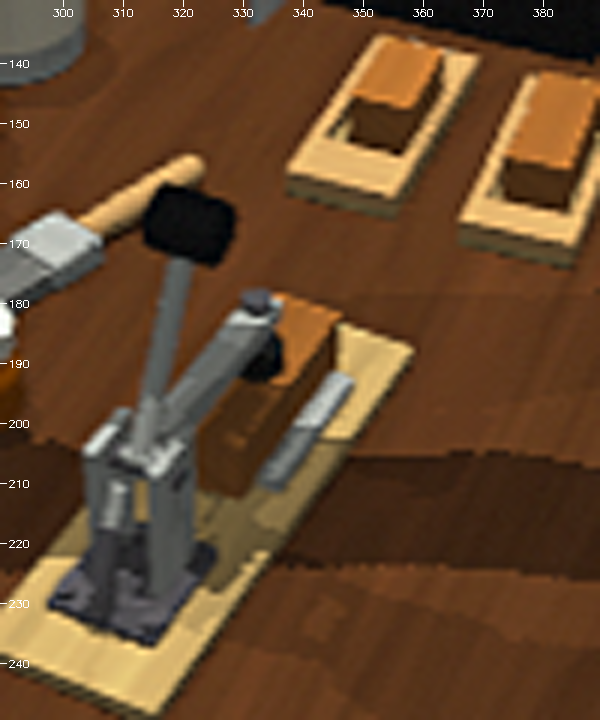

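View pics/t34.png

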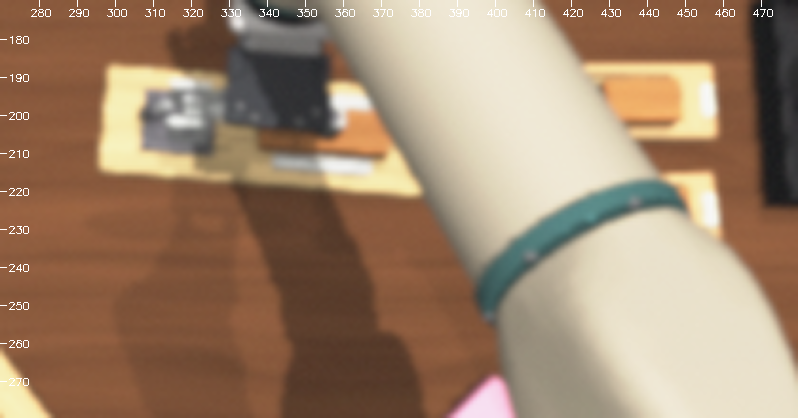

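Request:
{"api": "arm_command", "payload": {"moves": [[0,0,0,0],[0,0,0,0],[0,0,0,0],[0,0,0,0],[0,0,0,0],[0,0,0,0],[0,0,0,0],[0,0,0,0],[0,0,0,0],[0,0,0,0]]}}

```text
time: 66.08
eef_pos: [566.7, 9.9, 309.1]
orientation: [-30.2, 90.0, -34.7]
contact_force: [0.3, 0.2, 1.5]
width: 64.9
```

The clamp is locked for the third time, with the knob at (321,167) and the hand clear for over 1 s. Swinging it back.

Request:
{"api": "arm_command", "payload": {"moves": [[4,0.8,0,0],[4,0,0,0],[4,0,0,0],[1.5,0,0,0],[0,0,0,0],[0,0,0,0]]}}

```text
time: 66.82
eef_pos: [568.5, 18.3, 175.5]
orientation: [12.9, 89.8, 8.4]
contact_force: [-0.8, -0.5, -0.4]
width: 64.9
```

Request:
{"api": "arm_command", "payload": {"moves": [[0.2,0,0,0],[0,0,0,0],[0,0,0,0],[0,0,0,0],[0,0,0,0]], "hand": 2.5}}

```text
time: 67.45
eef_pos: [568.5, 17.8, 172.4]
orientation: [7.1, 89.9, 2.7]
contact_force: [4.6, -0.3, 0.6]
width: 35.5
```

Request:
{"api": "arm_command", "payload": {"moves": [[-0.4,0.96,0,0],[-0.34,1.0,0,0],[-0.39,2.06,0,0],[-0.03,2.1,0,0],[0.34,2.07,0,0],[0.69,1.98,0,0],[1.03,1.83,0,0],[1.33,1.62,0,0]]}}

```text
time: 68.45
eef_pos: [578.3, 156.7, 151.7]
orientation: [54.7, 89.8, 50.3]
contact_force: [-0.1, 3.3, 7.6]
width: 35.6
```

Request:
{"api": "arm_command", "payload": {"moves": [[1.59,1.36,0,0],[1.81,1.07,0,0],[1.8,0.5,0,0],[0,0,0,0],[0,0,0,0]]}}

```text
time: 69.08
eef_pos: [580.9, 193.3, 99.6]
orientation: [77.7, 89.1, 73.5]
contact_force: [1.1, 14.6, 1.2]
width: 35.7
```

Request:
{"api": "arm_command", "payload": {"moves": [[0,0,0,0],[0,0,0,0],[0,0,0,0],[-4,0,0,0],[-5,0,0,0],[-5,0,0,0],[-4,0,0,0],[0,0,0,0]], "hand": 6.5}}

```text
time: 70.08
eef_pos: [581.7, 183.4, 281.0]
orientation: [22.0, 89.7, 17.4]
contact_force: [0.0, -0.0, -0.3]
width: 65.2
```

Run:
```python
from h import *
plan(561.5,-54.2,90,-4.5)
shot('side','s35',(260,140,380,250),6)
```

```text
t 70.08 tcp [581.7 183.4 281. ] jawdir -4.5 toolx [ 0.006  0.002 -1.   ] roll -0.0
 shift tool axes now (cm): [ 19.05 -23.89  -0.24]
 shift in axes after roll: [ 19.05 -23.89  -0.26] F [ 0.  -0.  -0.3] w 65.2
```

View pics/s35.png

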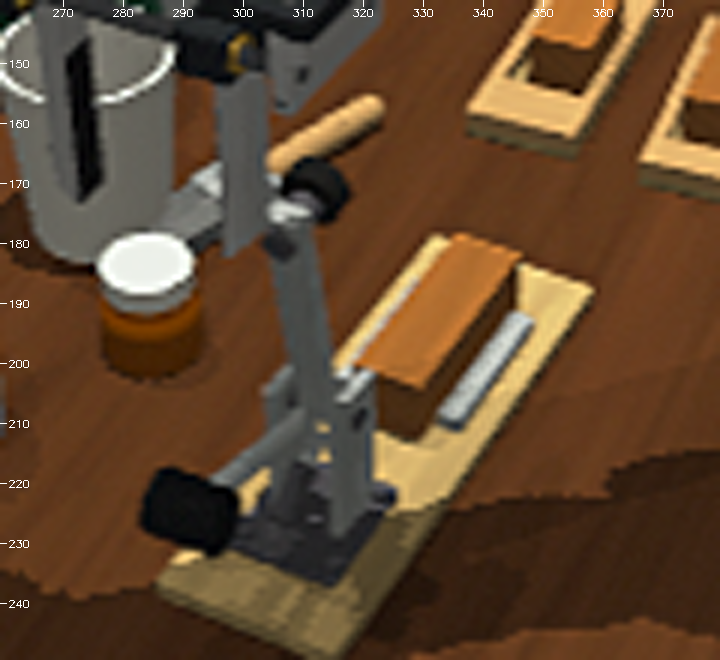

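The handle is right back, with the knob at (291,224). Now I'll collect the long block.

Request:
{"api": "arm_command", "payload": {"moves": [[0,-6,-0.1,0],[0,-6,-0.1,0],[0,-6,0,0],[0,-5.9,0,0],[5,0,0,0],[5,0,0,0],[5,0,0,0],[4,0,0,0],[0,0,0,0],[0,0,0,0]]}}

```text
time: 71.38
eef_pos: [559.9, -55.0, 88.3]
orientation: [59.6, 90.0, 55.1]
contact_force: [-0.2, 0.6, 0.8]
width: 65.1
```

Request:
{"api": "arm_command", "payload": {"moves": [[2.5,0,0.1,0],[2.2,0,0,0],[1.3,0,0,0],[0,0,0,0],[0,0,0,0]]}}

```text
time: 72.0
eef_pos: [561.5, -55.3, 28.8]
orientation: [4.5, 89.9, 0.1]
contact_force: [1.0, -0.0, 0.9]
width: 65.0
```

Request:
{"api": "arm_command", "payload": {"moves": [[0,0,0,0],[0,0,0,0],[0,0,0,0],[0,0,0,0],[-3,0,0,0],[-4,0,0,0],[-3,0,0,0],[0,0,0,0]], "hand": 3, "grip_force": 30}}

```text
time: 73.0
eef_pos: [562.0, -55.3, 129.4]
orientation: [1.7, 89.8, -2.8]
contact_force: [0.2, -0.5, -1.2]
width: 39.6
```

Run:
```python
from h import *
plan(394.2,-326,70,1)
im=shot('side','s36',(300,100,440,220),5)
```

```text
t 73.0 tcp [562.  -55.3 129.4] jawdir -4.5 toolx [ 0.004 -0.    -1.   ] roll -5.5
 shift tool axes now (cm): [  5.88 -28.3  -14.63]
 shift in axes after roll: [  5.87 -26.77 -17.27] F [ 0.2 -0.5 -1.2] w 39.6
```

View pics/s36.png

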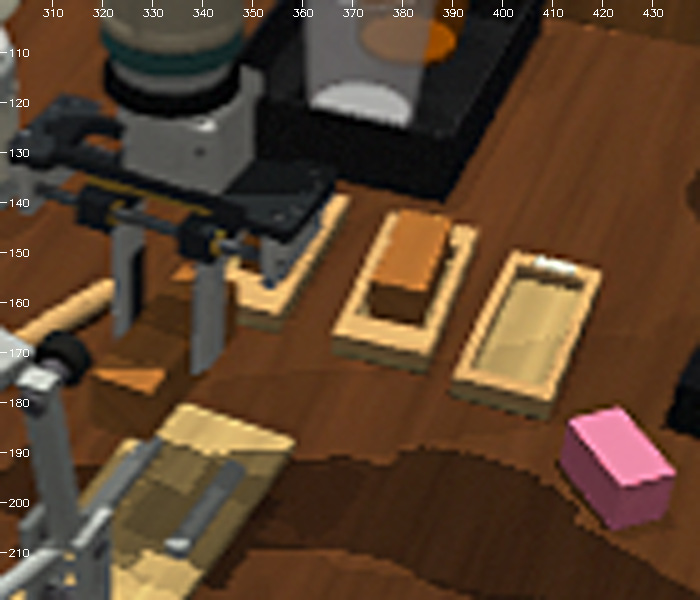

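Request:
{"api": "arm_command", "payload": {"moves": [[0,0,0,-5.5],[0,-5.35,-3.45,0],[0.5,-5.35,-3.45,0],[1,-5.35,-3.45,0],[1.5,-5.35,-3.45,0],[2,-5.35,-3.45,0],[0,0,0,0],[0,0,0,0]]}}

```text
time: 74.05
eef_pos: [398.6, -315.3, 79.0]
orientation: [108.8, 89.9, 109.8]
contact_force: [1.3, 0.2, -0.3]
width: 39.9
```

Run:
```python
from sc import *
plan(394.2,-325.8,23,1)
im=shot('side','s37');im=np.clip(im.astype(float)*1.5,0,255).astype(np.uint8);cv2.imwrite('raw_side.png',im)
s,M=jaw();x,y,z=s['eef_pos'];a=np.radians(91)
bx=scene((561.2,-54.1),85.5,T={132:(393.7,-325.1,-89)}); bx.append((box(x+.8*np.cos(a),y+.8*np.sin(a),91,(-60,60),(-20,20),(z-17,z+23)),(0,255,0)))
overlay('raw_side.png','side','h37',bx,(360,110,440,200),8)
```

```text
t 74.05 tcp [ 398.6 -315.3   79. ] jawdir 1.0 toolx [-0.001  0.002 -1.   ] roll 0.0
 shift tool axes now (cm): [ 5.59 -1.06 -0.45]
 shift in axes after roll: [ 5.59 -1.06 -0.45] F [ 1.3  0.2 -0.3] w 39.9
```

View pics/h37.png

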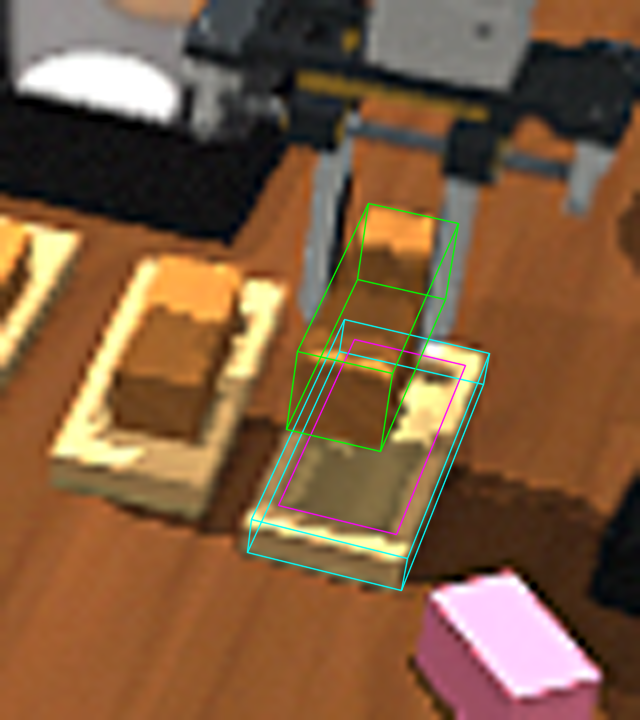

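Request:
{"api": "arm_command", "payload": {"moves": [[0,-1.05,-0.4,0],[2,0,0,0],[2,0,0,0],[0.8,0,0,0],[0,0,0,0],[0,0,0,0]]}}

```text
time: 74.85
eef_pos: [395.7, -327.0, 32.7]
orientation: [-34.0, 89.9, -32.9]
contact_force: [0.3, 0.2, -1.3]
width: 39.7
```

Run:
```python
from sc import *
plan(394.2,-325.8,23,1)
im=shot('side','s26');im=np.clip(im.astype(float)*1.8,0,255).astype(np.uint8);save(im,'s38',(360,110,440,200),8)
```

```text
t 74.85 tcp [ 395.7 -327.    32.7] jawdir 1.1 toolx [ 0.001 -0.001 -1.   ] roll 0.1
 shift tool axes now (cm): [ 0.97  0.12 -0.15]
 shift in axes after roll: [ 0.97  0.12 -0.15] F [ 0.3  0.2 -1.3] w 39.7
```

View pics/s38.png

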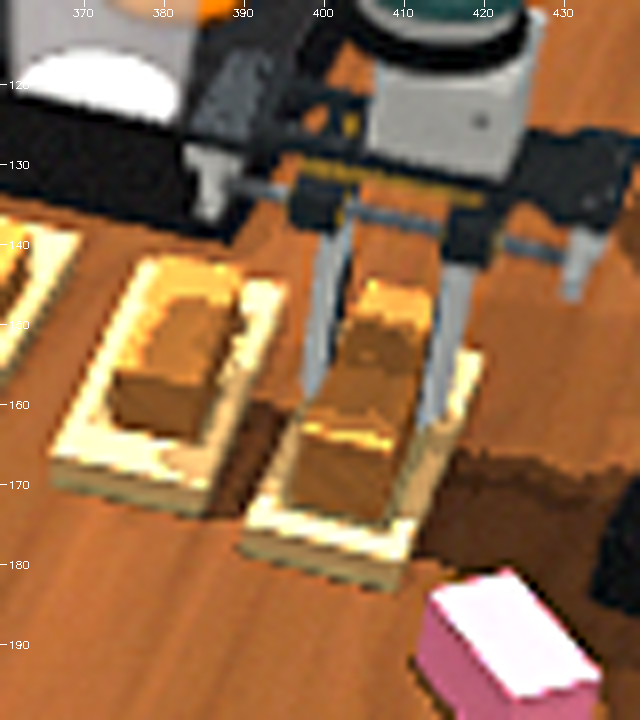

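Request:
{"api": "arm_command", "payload": {"moves": [[0.5,0.05,-0.05,0],[0.4,0,0,0],[0,0,0,0],[0,0,0,0]]}}

```text
time: 75.4
eef_pos: [394.6, -326.3, 23.0]
orientation: [97.2, 90.0, 98.2]
contact_force: [-0.4, 0.5, -1.4]
width: 39.9
```

Request:
{"api": "arm_command", "payload": {"moves": [[0.1,0,0,0],[0,0,0,0]]}}

```text
time: 75.65
eef_pos: [394.6, -326.4, 22.0]
orientation: [45.7, 90.0, 46.7]
contact_force: [-0.2, 0.5, -0.7]
width: 39.6
```

Request:
{"api": "arm_command", "payload": {"moves": [[0.1,0,0,0],[0,0,0,0]]}}

```text
time: 75.9
eef_pos: [394.6, -326.4, 22.0]
orientation: [-90.6, 89.9, -89.6]
contact_force: [-1.7, 0.9, 8.4]
width: 39.9
```

Seated. I'll release it and retreat so both cameras can see the trays.

Request:
{"api": "arm_command", "payload": {"moves": [[0,0,0,0],[0,0,0,0],[-3,0,0,0],[-5,0,0,0],[-5,0,0,0],[0,6,0,0],[0,6,0,0],[0,6,0,0],[0,6,0,0],[0,6,0,0]], "hand": 6}}

```text
time: 77.15
eef_pos: [389.2, -24.7, 151.2]
orientation: [9.2, 90.0, 10.2]
contact_force: [0.5, -0.2, -0.0]
width: 59.9
```

Request:
{"api": "arm_command", "payload": {"moves": [[0,6,0,0],[0,0,0,0],[0,0,0,0],[0,0,0,0]]}}

```text
time: 77.65
eef_pos: [388.0, 31.8, 150.9]
orientation: [-136.7, 89.9, -135.8]
contact_force: [0.0, -0.7, 0.5]
width: 59.9
```

Run:
```python
from h import *
plan(394.2,-325.8,23,1)
im=shot('side','s40');save(im,'s40c',(330,120,430,190),8)
im=shot('top','t40');save(im,'t40c',(400,170,480,280),6)
```

```text
t 77.65 tcp [388.   31.8 150.9] jawdir 0.8 toolx [-0.001 -0.001 -1.   ] roll -0.2
 shift tool axes now (cm): [ 12.81 -35.76   0.1 ]
 shift in axes after roll: [ 1.281e+01 -3.576e+01  1.000e-02] F [ 0.  -0.7  0.5] w 59.9
```

View pics/s40c.png

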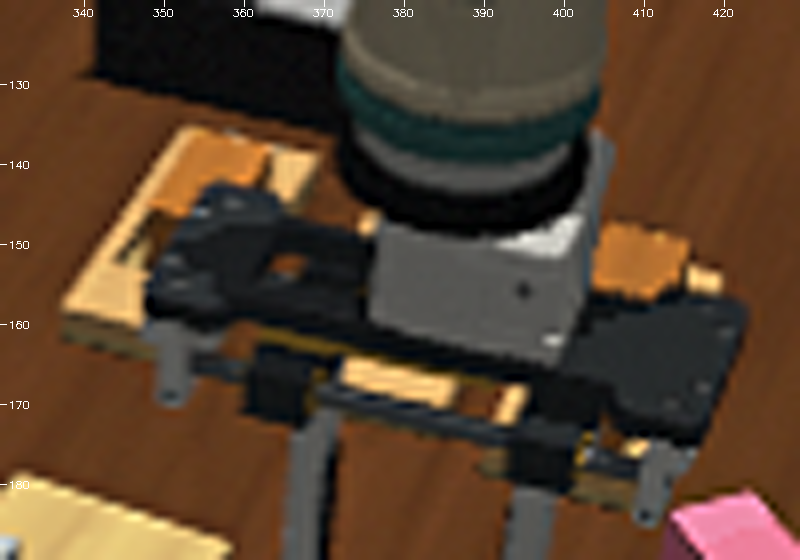

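View pics/t40c.png

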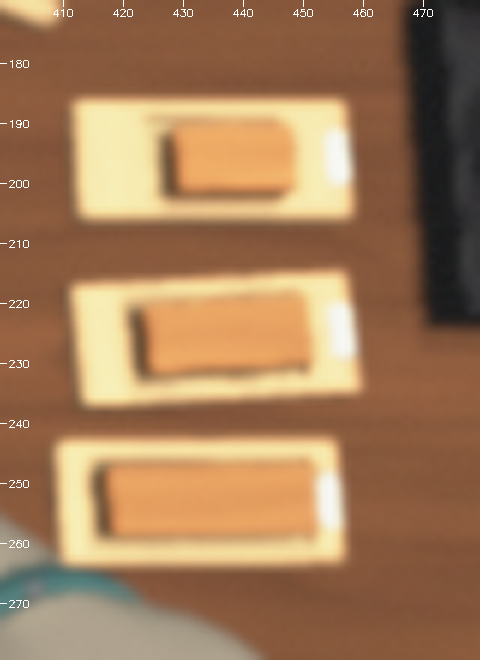

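View pics/s40.png

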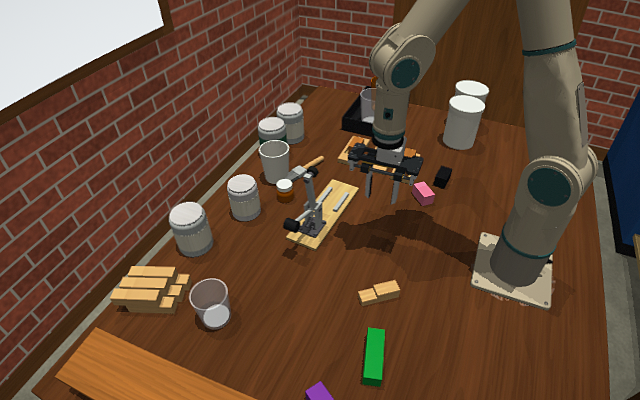

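View pics/t40.png

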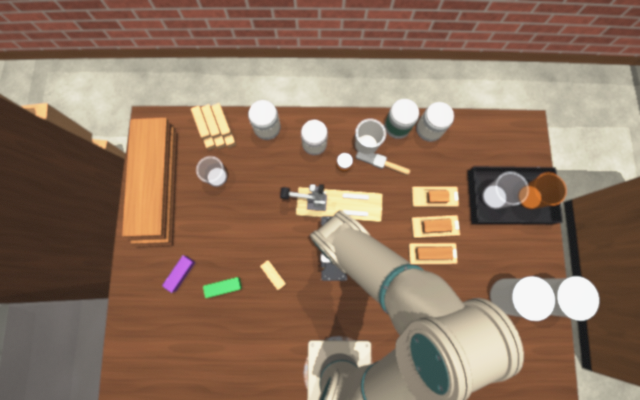

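All three lie in their slots in the top view, but the short block's right end looks odd. I'll move the hand out of the side view and check that it is flat.

Request:
{"api": "arm_command", "payload": {"moves": [[-5,6,0,0],[0,6,0,0],[0,6,0,0],[0,0,0,0],[0,0,0,0]]}}

```text
time: 78.38
eef_pos: [385.0, 200.0, 190.7]
orientation: [-125.1, 89.9, -124.1]
contact_force: [-0.2, -0.1, -0.2]
width: 60.4
```

Run:
```python
from sc import *
from scipy.ndimage import gaussian_filter
im=shot('side','s41');im=np.clip(im.astype(float)*1.4,0,255).astype(np.uint8);save(im,'s41c',(335,125,425,185),8)
im=shot('top','t41');save(im,'t41c',(405,175,470,275),7)
bx=scene((561.2,-54.1),85.5,T={82:(595.8,-343.8,-89.4)}); bx.append((box(594,-347.5,90.6,(-35,35),(-20,20),(6,46)),(0,255,0)))
overlay('raw_side.png','side','z5',bx,(335,125,375,170),14)
overlay('raw_top.png','top','z6',bx,(405,180,465,212),12)
```

```text
(no output)
```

View pics/s41c.png

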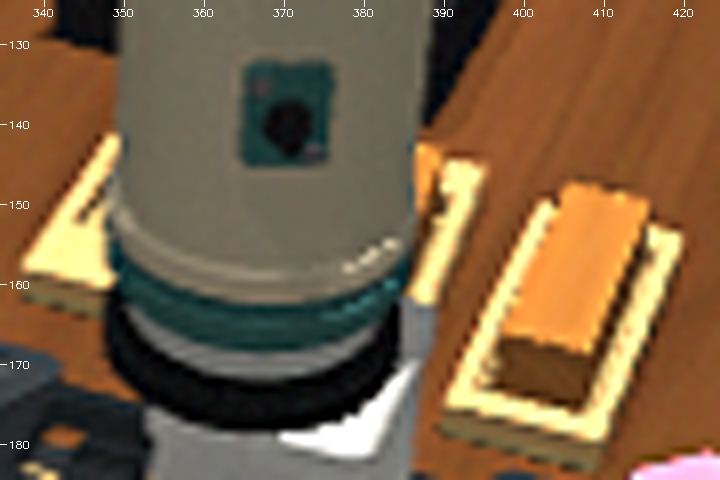

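View pics/z5.png

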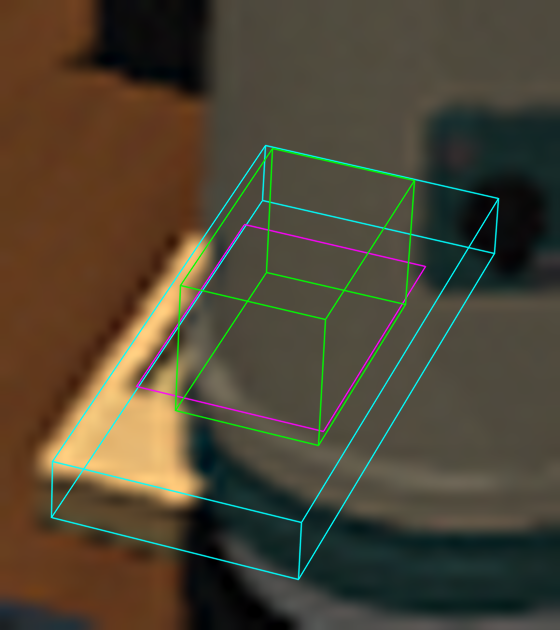

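View pics/z6.png

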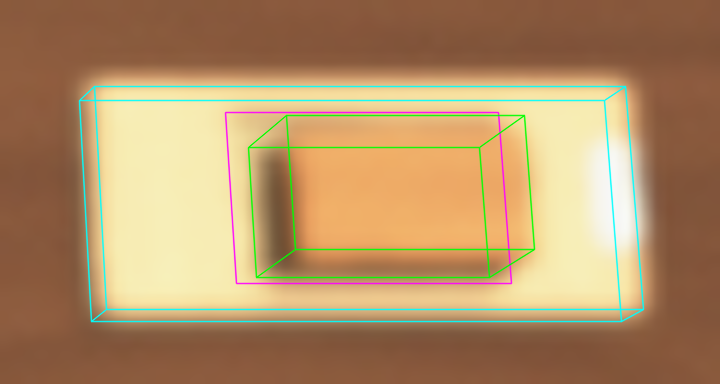

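Request:
{"api": "arm_command", "payload": {"moves": [[-5,0,0,0],[-4,0,0,0],[0,0,5,0],[0,0,5,0],[0,0,5,0],[0,0,4,0],[0,0,0,0],[0,0,0,0]]}}

```text
time: 79.47
eef_pos: [574.1, 203.6, 280.7]
orientation: [-160.7, 89.9, -159.7]
contact_force: [-0.9, 0.4, -0.4]
width: 60.0
```

Run:
```python
from sc import *
im=shot('side','s42')
bx=scene((561.2,-54.1),85.5,T={82:(595.8,-343.8,-89.4),107:(488.8,-338.9,-86.5),132:(393.7,-325.1,-89)}); bx.append((box(594,-347.5,90.6,(-35,35),(-20,20),(6,46)),(0,255,0)))
overlay('raw_side.png','side','z7',bx,(335,125,375,170),14)
im=np.clip(im.astype(float)*1.4,0,255).astype(np.uint8);save(im,'s42c',(260,125,425,245),4.8)
save(im,'s42d',(335,125,375,170),14)
```

```text
(no output)
```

View pics/s42c.png

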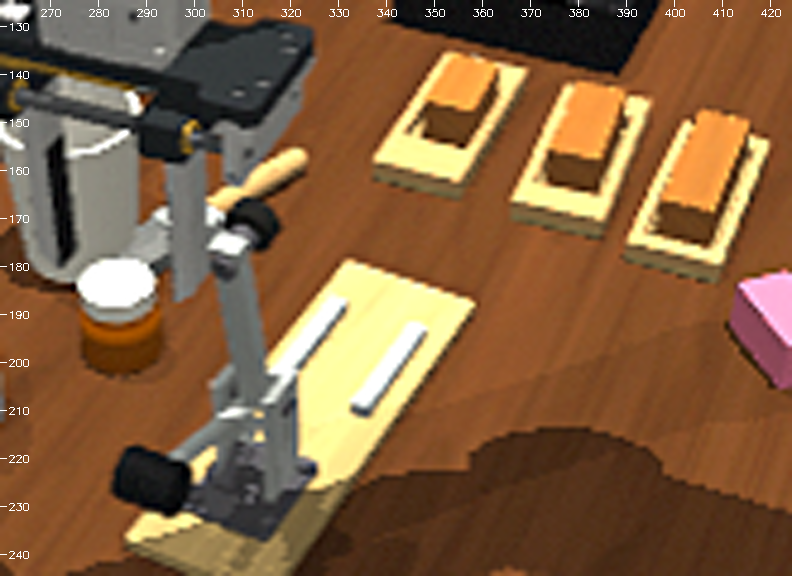

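View pics/z7.png

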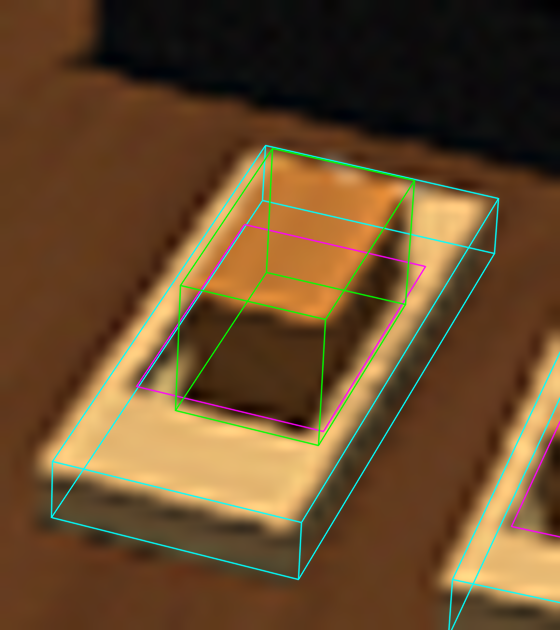

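View pics/s42d.png

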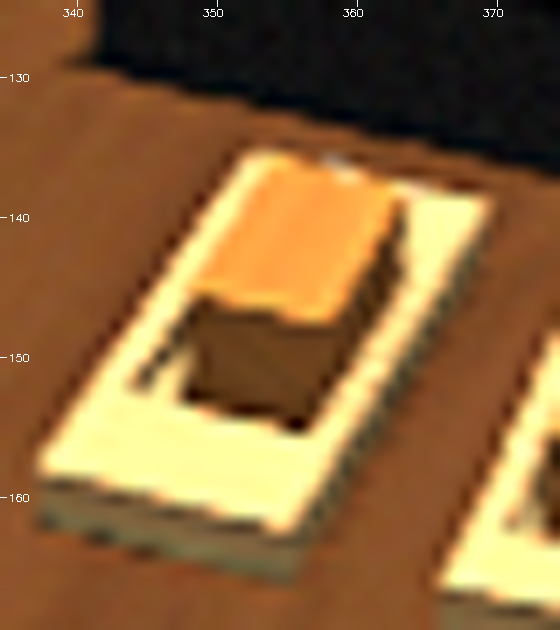

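Both views match a flat short block lying inside its slot, its top-face length 19.8 px against 19.8 px expected. The middle and long blocks are centred and flat, the knob is at (291,224), which is h=0, and the bystanders are in their places. Handing in.

Run:
```python
from h import *
print(arm.finish_job())
```

```text
the job is handed in; nothing more can be done
None
```

All three walnut blocks were stamped shortest first (70, 95, then 120 mm) and laid in their own slots, and I handed the job in at about 80 s. Each time, the clamp locked with the knob at side pixel (321,167), which matches h≈1.75. I then kept the hand more than 10 cm above the knob for over a second before swinging the handle back.

**Last checks:**
- **Blocks:** top and side pictures show all three lying flat in their own slots.
- **Clamp:** the handle is right back, with the knob at side pixel (291,224), which matches h=0.
- **Other things:** the look-alikes and the other bench items looked unmoved, and the gripper was touching nothing.

**Checks that disagreed:**
- **Short block:** some time after I placed it, it shifted about 4 mm and turned slightly inside its slot, probably the announced knock. Checked against both cameras, it still lies flat between the walls, so I left it.
- **Cameras:** the side-camera overlays sat about 1 pixel off the top-camera ones, and two-view heights came out mostly 3 to 5 mm low on the blocks and knob and about 11 mm low on the trays. The jig base height came out wrong (−8.6 mm) and I discarded it. I used the stated heights and lowered each block until the wrist force showed contact.
- **Handle swing:** the knob slipped a little in the fingers on each swing, and the clamp's spring finished the last bit when I let go. The pictures after each release show it reached both ends.

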